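# Free the mill's grinding head with the forked wedge and plug it in

## Robot

A 7-joint arm with a two-finger parallel gripper is mounted at the origin on the work surface. World frame = base frame: x ahead of the robot, y to its left, z up, the work surface at z = 0. Lengths are in m, angles in rad, forces in N, time in s.
With the tool pointing down it reaches from about 0.35 to 0.775 m from the base axis. Payload 3.1 kg.
Tool frame: the origin (TCP) lies on the front face of the gripper's body, between the roots of the fingers; the fingertips stand 73 mm ahead of it and the grasp point (between the pads) lies 54 mm ahead of it; z points along the fingers, y is the line along which they close (so a half turn about z gives the same grasp; the last joint's range is limited). The gripper opens to 85 mm and grips with 20 to 120 N. Pads are 22 mm wide; open, the fingers measure 114 mm over their backs; the gripper's body (76 mm by 85 mm) begins 54 mm behind the grasp point. The pads swing forward as they close: fully open they stand 13 mm farther back than shut.
Start: joints at [1.216, 0.311, 0.014, 1.512, -0.004, 1.319, -0.027], TCP at [0.169, -0.523, 0.304] pointing down, gripper open.
Joint ranges: [-2.7, 2.7], [-0.3, 1.91], [-1.27, 1.3], [0.12, 2.57], [-1.44, 4.58], [0.2, 2.03], [-3.05, 3.05]. Speed limits (rad/s): [2.79, 2.79, 3.14, 3.14, 3.14, 3.14, 3.14].

## Interface

Orientations are given as a 3x3 rotation matrix whose columns are the frame's x, y, z axes.
In Python, from bench import env, vision, hand_in, trace, pinpoint gives the robot as it stands.
- The arm moves only by the tool carry_out, never from a script. Its argument "motion" is a list of rows, each an object of numbers: "dx", "dy", "dz": the shift along the world's x, y, z in m; "turn": the turn about the world's z in rad; "fingers": the finger opening in m, from 0 to 0.0854. In form: [{"dx": .., "dy": .., "dz": .., "turn": .., "fingers": ..}, ...]. A call has 1 to 12 rows; each row shifts and turns the commanded pose from where the row before left it; what a row does not reach is not made up. A row lasts 1/8 s, in which the tool goes at most 62.5 mm and 10.7 degrees, less where a joint would pass 70% of its speed; a pose out of reach is approached as far as the arm can. A call is refused whole if a number of a shift passes 0.0625 or a number of a turn 0.188, either way. A call with a gripper value outside its range is refused whole. The fingers move at their own pace and stop on an object; "force" is the grip in N (left out, the last holds). Time passes only in rows, so rows that do not move let the fingers close. It gives the time, the measured TCP pose, the force, the opening and the grip force at its end, in the units of the state.
- env.read_state(): the state, without advancing time (a new reading comes with each control period).
- vision.read_camera(name): name is "side" or "top" or "wrist"; returns a dict with "color" (384x512x3 uint8, red, green, blue), "mtx" (3x3 intrinsics, pixels), "R" (3x3) and "t" (3): a world point X has camera coordinates R X + t. Camera axes: x right, y down, z forward; pixel columns grow to the right and rows downward; lengths in m; the calibration is good to about 2 mm. A picture is of the moment at which its call begins. There is no depth.
- hand_in(): hands the job in; it is judged then, once.
Trained networks look in a picture, given as the dict that the camera call returned (one of the last four; its "shot" number tells which), for a name from the list of things; names that differ only in an ending like _2 or _b are one class to them, and where a whole thing is asked for, a point or a joint stands for the part that bears it (a point fixed in the world has none). Each returns a list of dicts, best first, with "score" (0 to 1); they miss things now and then, are a little off and sometimes report something else, mostly with a low value. They report only what shows in the picture. A call takes as long as a camera call.
- trace(picture, query): "region" (384x512 bool, what is visible of it) and "position" ([column, row] in pixels, amid what is visible of it).
- pinpoint(picture, query): "position" ([column, row] in pixels: a listed point, or the origin of a listed thing).
The state is a dict: "time_s": time; "joint_positions": joint angles; "joint_vel": joint speeds; "effort": joint torques, N m; "position": TCP position; "tcp_rot": TCP orientation; "wrist_force": force on the tool from outside, world axes, zero at the start; "moment": the same for the moment, N m; "gripper_width": finger opening in m; "grip_force": force on a finger pad.
Only numpy, scipy, OpenCV 4.12 (cv2) and the standard library are available. Lean on these libraries where they do the work, as an engineer would, in place of code of your own. Each camera call takes 0.05 s, during which the arm holds its last target. There are 200 camera calls.

## Task

Take the red forked wedge from its holder and push it all the way down astride the spring bar of the cleaning stand, flat back to the wall, so that it forces the bar sideways out of the grinding head, and leave it standing there. Then lift the freed head out of the stand and plug it fully home, upright, in the square socket of the green mill base without letting it drop in. Leave the jar and the bowl where they are.

Things in the scene. Friction and masses are not known exactly. Their poses are not given: they have to be found in the camera images.
- stand: Fixed cleaning stand, sizes in mm. Origin on the table, z up. Base plate 12 thick, x +-45, y -75 to 90. Grey square well centred at x 0, y -35: inside 43 x 43, outside 63, floor z 45, rim z 85. Upright aluminium wall 70 wide, top z 97, flat outer face at y +10. The spring bar runs along y at z 67 and is compressed towards +y; outer spring tube y 58 to 88, top z 81.
- wall_point (a point): Point on the outer (+y) face of the stand's wall where the bar's axis passes: x 0, y 10, z 67 mm in the stand's frame, 55 mm above its base plate; axes as the stand. The fork goes straight down between this face and the bar's collar, its flat back to this face, its slot astride the bar.
- bar_collar (a point): Centre of the wall-side face of the brass collar plate on the spring bar: 11 mm from the wall in the stand's +y at rest. Plate 44 mm wide (x), 26 mm tall (top 68 mm above the base plate), 8 mm thick. The bar is 10 mm in diameter. Axes as the stand.
- spring_bar (a joint): Travel of the spring bar towards the stand's +y, in m. 0 = at rest, its tip 8 mm deep in the head's cross hole (locked); above about 0.010 the head is free; stop at 0.026. Its spring returns it: 2.2 N at 0, rising 0.12 N per mm.
- head: Loose grinding head, 140 mm tall, about 0.4 kg, at the start upright in the stand's well (underside on its floor), axes as the stand. Origin at the centre of its underside, z up. In mm: square steel shank 40 x 40, z 0 to 45, with an 18 x 18 cross hole along y at z 22 for the bar; steel drum 56 in diameter z 45 to 95; dark wooden grip 30 x 30, z 95 to 140.
- fork: Loose red forked wedge, 140 mm, 0.16 kg, tips down in its holder. Origin mid-width at the tips on the flat back (y = 0); z up. Tines (mm): 44 wide over all (x), slot 18 wide, 72 long; thickness towards +y from 4 at the tips to 26 at z 55 and above. Handle 24 (x) by 20 (y 0-20), z 88-140. Pressed (up to 15 N) until the tips meet the base plate it shifts the bar 15 and stands pinched.
- holder: Fixed wooden holder of the fork: box 61 x 43 mm, 55 mm tall, on a 100 x 85 mm foot; pocket 47 x 29 mm, floor at z = 10 mm, on which the fork's tips stand. Origin on the table under its centre. At the start the fork's axes are parallel to its own and the fork's origin is at its x 0, y -13 mm.
- mill: Fixed green mill base, 130 x 130 x 70 mm, square socket in the middle of its top. Origin on the table under its centre, z up, sides along x and y.
- socket (a point): Centre of the mouth of the square socket in the mill base's top, 70 mm above the table; axes as the mill base. Socket 43 x 43 mm, 52 mm deep, chamfered. The head's 40 mm shank fits any of four ways round; it is home when the drum's underside rests on the top, the head's origin then 45 mm below this point.
- jar: Bystander: amber jar, 64 mm in diameter, 100 mm tall, origin under its centre.
- bowl: Bystander: steel bowl, 100 mm in diameter, 45 mm tall, origin under its centre.

How it is judged:
By the outcome, as a careful person would: the job done as asked, in the order asked, and still so for the second after the job is handed in, with the robot touching nothing.
It also fails if it takes over 61 s, if anything falls off the work surface, if the arm or the gripper's body presses on something with over 40 N, if the wrist force passes 120 N, or if a joint passes its speed limit or range.

## Working session

There is one attempt and no reset: what is moved stays moved. The work goes in short steps, Python scripts to look and compute and a tool call to move; the robot and the scene stay as the last step left them, time stands still between calls to the robot, and variables do not carry over. Pictures are saved under pics/ and viewed, at most 10 in all, crops included, and the job is handed in when it is done.

Besides the shell and the picture viewer there is one more tool, called after "Emit:" as a command line: name --argument value ..., lists and objects as JSON in quotes. carry_out: Moves the arm, as the interface text tells. Its arguments: {"type":"object","properties":{"motion":{"type":"array","items":{"type":"object","properties":{"dx":{"type":"number"},"dy":{"type":"number"},"dz":{"type":"number"},"turn":{"type":"number"},"fingers":{"type":"number"}}}},"force":{"type":"number"}},"required":["motion"]}

```bash
ls; mkdir -p pics; cat > h.py <<'E'
import numpy as np, cv2
from bench import env, vision, hand_in, trace, pinpoint
def save(p,n): cv2.imwrite('pics/'+n,cv2.cvtColor(p['color'],cv2.COLOR_RGB2BGR))
def atz(p,uv,z):
    d=p['R'].T@np.linalg.inv(p['mtx'])@np.array([uv[0],uv[1],1.]); c=-p['R'].T@p['t']
    return c+d*(z-c[2])/d[2]
def proj(p,X):
    q=p['mtx']@(p['R']@np.asarray(X,float)+p['t']); return q[:2]/q[2]
def tri(obs):
    A=[];b=[]
    for p,uv in obs:
        P=p['mtx']@np.c_[p['R'],p['t']]
        for k in (0,1):
            r=uv[k]*P[2]-P[k]; r=r/np.linalg.norm(r[:3]); A.append(r[:3]); b.append(-r[3])
    return np.linalg.lstsq(np.array(A),np.array(b),rcond=None)[0]
E
python3 - <<'E'
from h import *
np.set_printoptions(precision=4,suppress=True)
ps={n:vision.read_camera(n) for n in('side','top')}
for n,p in ps.items():
    save(p,n+'0.png'); print(n,-p['R'].T@p['t'],p['R'][2])
for q in ['stand','wall_point','bar_collar','head','fork','holder','mill','socket','jar','bowl']:
    o=[]
    for n,p in ps.items():
        r=pinpoint(p,q); print(q,n,[(np.round(x['position'],1).tolist(),round(x['score'],2)) for x in r[:2]])
        if r:o.append((p,r[0]['position']))
    if len(o)==2: print('   tri',tri(o))
s=env.read_state(); print(s['time_s'],s['position'],s['tcp_rot'],s['gripper_width'])
E
```

```text
pics
side [ 0.4401 -0.7058  0.6765] [ 0.1728  0.76   -0.6266]
top [ 0.4476 -0.0122  1.0707] [ 0.1425  0.0062 -0.9898]
stand side []
stand top [([250.1, 205.9], 0.91)]
wall_point side [([231.2, 206.1], 0.82)]
wall_point top [([246.0, 204.7], 0.59), ([145.3, 233.0], 0.5)]
   tri [0.5428 0.0131 0.066 ]
bar_collar side []
bar_collar top [([239.8, 206.3], 0.57)]
head side [([234.9, 223.7], 0.68)]
head top [([260.4, 209.3], 0.94)]
   tri [ 0.5368 -0.0272  0.0509]
fork side []
fork top [([357.9, 235.3], 0.56)]
holder side [([220.6, 354.9], 0.9)]
holder top [([352.5, 232.1], 0.89)]
   tri [ 0.4663 -0.2929  0.0084]
mill side [([188.6, 161.8], 0.82), ([186.5, 145.2], 0.17)]
mill top [([153.6, 231.1], 0.6)]
   tri [0.4741 0.2819 0.0127]
socket side [([188.3, 143.7], 0.76)]
socket top []
jar side [([294.6, 160.4], 0.59)]
jar top []
bowl side [([354.8, 304.1], 0.92)]
bowl top [([328.7, 147.4], 0.65)]
   tri [ 0.7263 -0.2375 -0.0081]
1.1 [ 0.1693 -0.5233  0.3039] [[ 0.9514  0.3078 -0.    ]
 [ 0.3078 -0.9514 -0.    ]
 [-0.      0.     -1.    ]] 0.08568737773112678
```

View pics/top0.png

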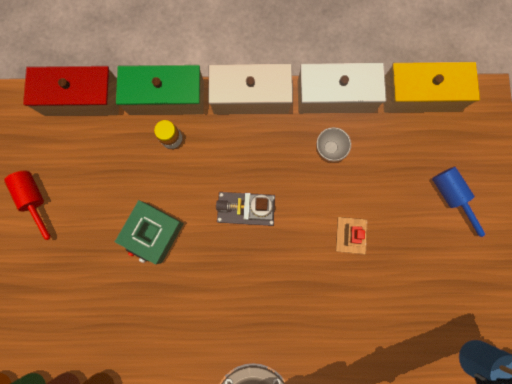

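View pics/side0.png

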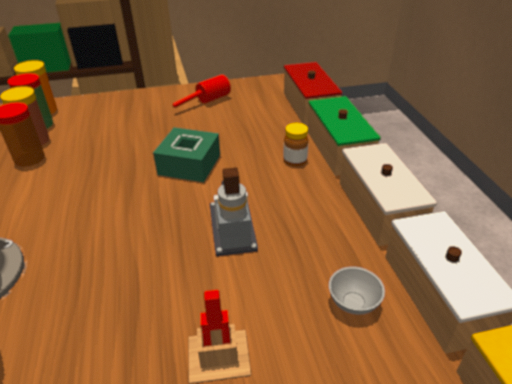

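The top picture shows the holder with the fork at (353,233), the stand at (247,207) with its bar pointing left (+y), and the rotated mill at (149,233). The side picture agrees. Next I'll look closer with the wrist camera.

Emit:
carry_out --motion '[{"dx":0.022,"dy":0.018,"dz":0.012},{"dx":0.022,"dy":0.018,"dz":0.012},{"dx":0.022,"dy":0.018,"dz":0.012},{"dx":0.022,"dy":0.018,"dz":0.012},{"dx":0.022,"dy":0.018,"dz":0.012},{"dx":0.022,"dy":0.018,"dz":0.012},{"dx":0.022,"dy":0.018,"dz":0.012},{"dx":0.022,"dy":0.018,"dz":0.012},{"dx":0.022,"dy":0.018,"dz":0.012},{"dx":0.022,"dy":0.018},{"dx":0.022,"dy":0.018},{}]'

```text
$.motion[0]: bad value
```

```bash
python3 - <<'E'
from h import *
np.set_printoptions(precision=4,suppress=True)
p=vision.read_camera('wrist'); save(p,'w1.png'); print(-p['R'].T@p['t'],p['R'])
for q in ['fork','holder']:
    print(q,[(np.round(x['position'],1).tolist(),round(x['score'],2)) for x in pinpoint(p,q)[:2]])
s=env.read_state(); print(s['time_s'],s['position'])
E
```

```text
[ 0.2313 -0.505   0.3732] [[ 0.3083 -0.9513  0.    ]
 [-0.9188 -0.2977  0.2593]
 [-0.2467 -0.0799 -0.9658]]
fork []
holder []
1.25 [ 0.1693 -0.5233  0.3039]
```

View pics/w1.png

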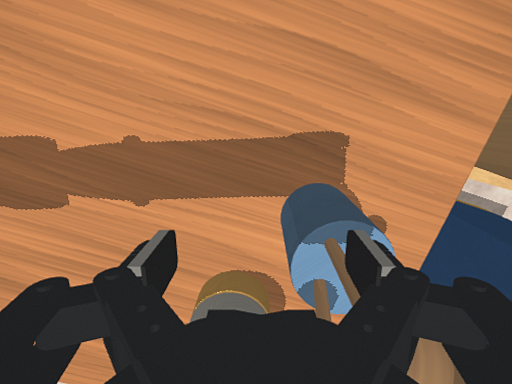

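The move was refused, so this picture still shows the start pose: a utensil pot and a can below the fingers. I'll send full rows next.

Emit:
carry_out --motion '[{"dx":0.022,"dy":0.018,"dz":0.012,"turn":0,"fingers":0.085},{"dx":0.022,"dy":0.018,"dz":0.012,"turn":0,"fingers":0.085},{"dx":0.022,"dy":0.018,"dz":0.012,"turn":0,"fingers":0.085},{"dx":0.022,"dy":0.018,"dz":0.012,"turn":0,"fingers":0.085},{"dx":0.022,"dy":0.018,"dz":0.012,"turn":0,"fingers":0.085},{"dx":0.022,"dy":0.018,"dz":0.012,"turn":0,"fingers":0.085},{"dx":0.022,"dy":0.018,"dz":0.012,"turn":0,"fingers":0.085},{"dx":0.022,"dy":0.018,"dz":0.012,"turn":0,"fingers":0.085},{"dx":0.022,"dy":0.018,"dz":0.012,"turn":0,"fingers":0.085},{"dx":0.022,"dy":0.018,"dz":0,"turn":0,"fingers":0.085},{"dx":0.022,"dy":0.018,"dz":0,"turn":0,"fingers":0.085},{"dx":0,"dy":0,"dz":0,"turn":0,"fingers":0.085}]'

```text
time_s: 2.75
position: [0.4133, -0.3229, 0.4118]
tcp_rot: [[0.95, 0.313, 0.001], [0.313, -0.95, 0.001], [0.001, -0.001, -1.0]]
wrist_force: [-0.7, 0.6, -0.3]
gripper_width: 0.0851
grip_force: 0.0
```

```bash
python3 - <<'E'
from h import *
np.set_printoptions(precision=4,suppress=True)
p=vision.read_camera('wrist'); save(p,'w2.png'); print(-p['R'].T@p['t'],p['mtx'])
for q in ['fork','holder']:
    print(q,[(np.round(x['position'],1).tolist(),round(x['score'],2)) for x in pinpoint(p,q)[:2]])
s=env.read_state(); print(s['time_s'],s['position'])
E
```

```text
[ 0.4751 -0.3043  0.4812] [[280.9316   0.     260.8857]
 [  0.     280.9316 187.7031]
 [  0.       0.       1.    ]]
fork [([260.4, 124.3], 0.62)]
holder [([248.9, 117.5], 0.92)]
2.9 [ 0.4104 -0.3263  0.4119]
```

View pics/w2.png

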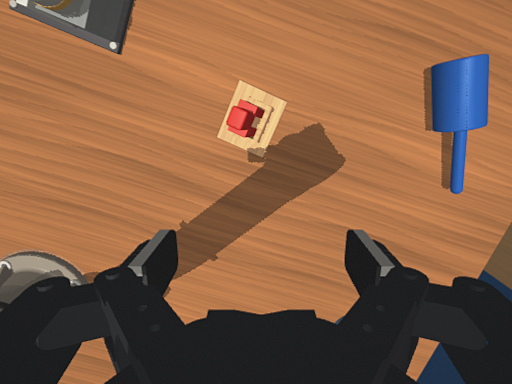

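```bash
python3 - <<'E'
from h import *
np.set_printoptions(precision=4,suppress=True)
p=vision.read_camera('wrist');t=vision.read_camera('top');s=vision.read_camera('side')
print('time',env.read_state()['time_s'])
for q in ['holder','fork']:
    o=[]
    for n,c in(('w',p),('t',t),('s',s)):
        r=pinpoint(c,q)
        if r and r[0]['score']>.5: o.append((c,r[0]['position'])); print(q,n,r[0]['score'],atz(c,r[0]['position'],0.0 if q=='holder' else .01))
    if len(o)>1: print('tri',tri(o))
for z in (0.,.01):
  print(np.array([atz(p,u,z)[:2] for u in((240,80),(287,102),(218,140))]))
E
```

```text
time 3.05
holder w 0.88 [ 0.4637 -0.2884  0.    ]
holder t 0.75 [ 0.4676 -0.2903  0.    ]
holder s 0.8 [ 0.4603 -0.2901  0.    ]
tri [ 0.4639 -0.2895 -0.0004]
fork w 0.8 [ 0.4571 -0.3085  0.01  ]
fork t 0.55 [ 0.4599 -0.3017  0.01  ]
tri [ 0.4583 -0.3082 -0.0127]
[[ 0.5095 -0.2611]
 [ 0.5007 -0.3442]
 [ 0.4065 -0.2532]]
[[ 0.5087 -0.2621]
 [ 0.5001 -0.3435]
 [ 0.4079 -0.2543]]
```

Emit:
carry_out --motion '[{"dx":0.007,"dy":0,"dz":-0.018,"turn":0.167,"fingers":0.085},{"dx":0.007,"dy":0,"dz":-0.018,"turn":0.167,"fingers":0.085},{"dx":0.007,"dy":0,"dz":-0.018,"turn":0.167,"fingers":0.085},{"dx":0.007,"dy":0,"dz":-0.018,"turn":0.167,"fingers":0.085},{"dx":0.007,"dy":0,"dz":-0.018,"turn":0.167,"fingers":0.085},{"dx":0.007,"dy":0,"dz":-0.018,"turn":0.167,"fingers":0.085},{"dx":0.007,"dy":0,"dz":-0.018,"turn":0.167,"fingers":0.085},{"dx":0.005,"dy":0,"dz":-0.014,"turn":0,"fingers":0.085},{"dx":0,"dy":0,"dz":0,"turn":0,"fingers":0.085},{"dx":0,"dy":0,"dz":0,"turn":0,"fingers":0.085}]'

```text
time_s: 4.6
position: [0.4654, -0.3256, 0.2726]
tcp_rot: [[0.09, 0.996, 0.001], [0.996, -0.09, -0.001], [-0.001, 0.001, -1.0]]
wrist_force: [0.6, -0.7, 0.4]
gripper_width: 0.085
grip_force: 0.0
```

```bash
python3 - <<'E'
from h import *
np.set_printoptions(precision=4,suppress=True)
p=vision.read_camera('wrist')
b=cv2.resize(cv2.cvtColor(p['color'],cv2.COLOR_RGB2BGR)[0:260,100:420],None,fx=2.3,fy=2.3,interpolation=2); cv2.imwrite('pics/w3.png',b)
for q in ['fork','holder']:
    r=pinpoint(p,q); print(q,[(np.round(x['position'],1).tolist(),round(x['score'],2),atz(p,x['position'],0 if q=='holder' else .01)) for x in r[:2]])
s=env.read_state(); print(s['time_s'],s['position'],s['joint_positions'])
print('cam',-p['R'].T@p['t'])
E
```

```text
fork [([255.0, 154.1], 0.69, array([ 0.46  , -0.3095,  0.01  ]))]
holder [([251.1, 139.1], 0.62, array([ 0.4567, -0.2925,  0.    ]))]
4.75 [ 0.4655 -0.3256  0.2729] [ 0.8405  0.3898 -0.3589  1.5026  0.1406  1.2728  0.3754]
cam [ 0.471  -0.2622  0.3418]
```

View pics/w3.png

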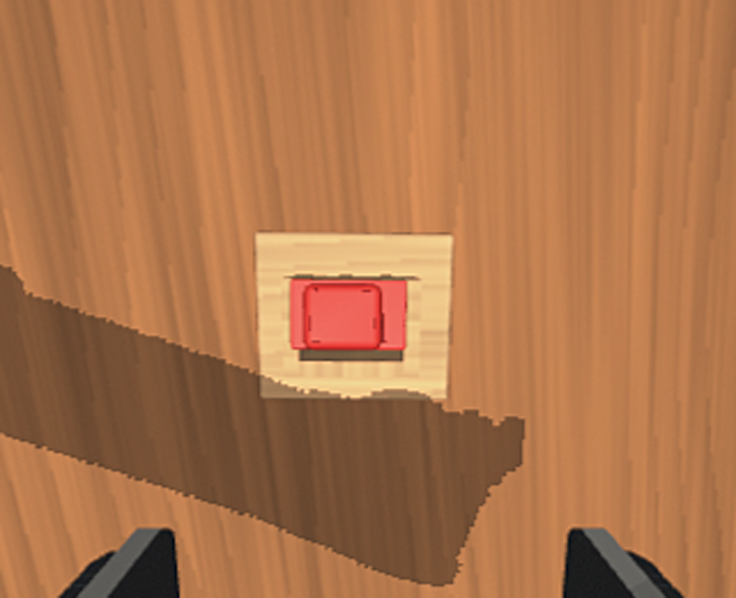

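The crop shows the handle top at crop (304–382, 283–350), the shoulder flush with it on the lower (−y) side, and the foot corners at (256,233), (452,236), (446,398) and (262,397).

```bash
python3 - <<'E'
from h import *
np.set_printoptions(precision=4,suppress=True)
p=vision.read_camera('wrist')
f=lambda L,z:np.array([atz(p,(100+u/2.3,v/2.3),z)[:2] for u,v in L])
for n,L,z in(('top',[(304,283),(382,283),(382,350),(304,350)],.15),('foot',[(256,233),(452,236),(446,398),(262,397)],.01),('sh',[(290,280),(407,280),(407,350),(290,350)],.098)):
    c=f(L,z); e=c[1]-c[0]; g=c[2]-c[3]; k=c[0]-c[3];m=c[1]-c[2]
    print(n,c.mean(0),[np.linalg.norm(x) for x in(e,g,k,m)],[np.degrees(np.arctan2(x[1],x[0])) for x in(e,g,k,m)])
s=env.read_state(); print(s['time_s'],s['position'])
E
```

```text
top [ 0.4618 -0.2783] [np.float64(0.02260996271598921), np.float64(0.023221320520951463), np.float64(0.019458058255194113), np.float64(0.01945491850113704)] [np.float64(-5.118974076876882), np.float64(-5.1275728944503545), np.float64(83.35999662858865), np.float64(85.16041172971497)]
foot [ 0.4607 -0.2914] [np.float64(0.09639281400675187), np.float64(0.09655757895259127), np.float64(0.08228244354425775), np.float64(0.08144053773039824)] [np.float64(-5.952302983412225), np.float64(-5.451949885184553), np.float64(84.44297387293136), np.float64(84.56039044599606)]
sh [ 0.4614 -0.2823] [np.float64(0.043046490702585066), np.float64(0.044262585912245356), np.float64(0.025805760355839504), np.float64(0.025802206046456104)] [np.float64(-5.118599634500985), np.float64(-5.1275728944503705), np.float64(83.03712656385046), np.float64(85.7376544629478)]
4.8 [ 0.4654 -0.3255  0.2727]
```

```bash
cat > fit.py <<'E'
from h import *
from scipy.optimize import minimize
def box(x0,x1,y0,y1,z0,z1): return np.array([(x,y,z) for x in(x0,x1) for y in(y0,y1) for z in(z0,z1)])/1e3
S=4
def render(p,parts,pose):
    x,y,z,a=pose; c,s=np.cos(a),np.sin(a); R=np.array([[c,-s,0],[s,c,0],[0,0,1]])
    m=np.zeros((384*S,512*S),np.uint8)
    for P in parts:
        q=np.array([proj(p,R@v+[x,y,z]) for v in P]); h=cv2.convexHull(np.round((q+.5)*S-.5).astype(np.int32)); cv2.fillConvexPoly(m,h,255)
    return cv2.resize(m,(512,384),interpolation=cv2.INTER_AREA)/255.
def fit(ps,ms,parts,p0,z,dof=3):
    def cost(v):
        a=v[2] if dof==3 else p0[2]
        t=0
        for p,m in zip(ps,ms):
            r=render(p,parts,(v[0],v[1],z,a)); t+=1-np.minimum(r,m).sum()/np.maximum(r,m).sum()
        return t
    sim=[np.array(p0[:dof])]
    for i,d in enumerate((.006,.006,.08)[:dof]): q=sim[0].copy(); q[i]+=d; sim.append(q)
    return minimize(cost,sim[0],method='Nelder-Mead',options=dict(initial_simplex=sim,xatol=1e-4,fatol=1e-4,maxiter=120))
FORK=[np.vstack([box(-22,22,0,22,45,45),box(-22,22,0,26,55,88)]),box(-12,12,0,20,88,140)]
def red(p,uv,r):
    h=cv2.cvtColor(p['color'],cv2.COLOR_RGB2HSV); m=((h[...,0]<6)|(h[...,0]>174))&(h[...,1]>150)&(h[...,2]>70)
    k=np.zeros_like(m); u,v=map(int,uv); k[max(0,v-r):v+r,max(0,u-r):u+r]=1
    return cv2.morphologyEx((m&k).astype(np.uint8),cv2.MORPH_CLOSE,np.ones((7,7))).astype(float)
E
python3 - <<'E'
from fit import *
np.set_printoptions(precision=4,suppress=True)
w=vision.read_camera('wrist');s=vision.read_camera('side');t=vision.read_camera('top')
g=(.4615,-.281,.1); ps=[w,s,t]; ms=[red(p,proj(p,g),r) for p,r in zip(ps,(60,60,25))]; print([m.sum() for m in ms])
for yaw,oy in((-.09,-.013),(3.05,.013)):
  for nm,ii in(('w',[0]),('s',[1]),('t',[2]),('all',[0,1,2])):
    r=fit([ps[i] for i in ii],[ms[i] for i in ii],FORK,(.4615,-.281+oy,yaw),.01); print(yaw,nm,r.x,r.fun)
print(env.read_state()['time_s'])
E
```

```text
[np.float64(1520.0), np.float64(980.0), np.float64(179.0)]
-0.09 w [ 0.4592 -0.2945 -0.1118] 0.24253653271176068
-0.09 s [ 0.4602 -0.2958 -0.0312] 0.25917049758762656
-0.09 t [ 0.4606 -0.2936 -0.0267] 0.3695529067278075
-0.09 all [ 0.4599 -0.2943 -0.0741] 0.8733007340247975
3.05 w [ 0.4622 -0.268   3.0356] 0.11258016501589518
3.05 s [ 0.4604 -0.272   3.123 ] 0.24686474336870878
3.05 t [ 0.4608 -0.2693  3.1235] 0.348217218089132
3.05 all [ 0.4615 -0.2688  3.0967] 0.739198317832145
4.95
```

The fits settle it: fork yaw is about 175°, with its back towards +y. It must turn about 180° for the stand, so I'll turn the gripper −π before grasping and +π on the way.

Emit:
carry_out --motion '[{"dx":0,"dy":0.004,"dz":0,"turn":-0.187,"fingers":0.085},{"dx":0,"dy":0.004,"dz":0,"turn":-0.187,"fingers":0.085},{"dx":0,"dy":0.004,"dz":0,"turn":-0.187,"fingers":0.085},{"dx":0,"dy":0.004,"dz":0,"turn":-0.187,"fingers":0.085},{"dx":-0.001,"dy":0.004,"dz":0,"turn":-0.187,"fingers":0.085},{"dx":-0.001,"dy":0.004,"dz":0,"turn":-0.187,"fingers":0.085},{"dx":-0.001,"dy":0.004,"dz":0,"turn":-0.187,"fingers":0.085},{"dx":-0.001,"dy":0.004,"dz":0,"turn":-0.187,"fingers":0.085},{"dx":0,"dy":0.004,"dz":0,"turn":-0.187,"fingers":0.085},{"dx":0,"dy":0.004,"dz":0,"turn":-0.187,"fingers":0.085},{"dx":0,"dy":0.004,"dz":0,"turn":-0.187,"fingers":0.085},{"dx":0,"dy":0.003,"dz":0,"turn":-0.187,"fingers":0.085}]'

```text
time_s: 6.45
position: [0.4614, -0.278, 0.2721]
tcp_rot: [[0.719, -0.695, 0.0], [-0.695, -0.719, 0.0], [0.0, -0.0, -1.0]]
wrist_force: [0.2, 0.5, 0.4]
gripper_width: 0.0851
grip_force: 0.0
```

Emit:
carry_out --motion '[{"dx":0,"dy":0,"dz":0,"turn":-0.18,"fingers":0.085},{"dx":0,"dy":0,"dz":0,"turn":-0.18,"fingers":0.085},{"dx":0,"dy":0,"dz":0,"turn":-0.18,"fingers":0.085},{"dx":0,"dy":0,"dz":0,"turn":-0.18,"fingers":0.085},{"dx":0,"dy":0,"dz":0,"turn":-0.18,"fingers":0.085},{"dx":0,"dy":0,"dz":0,"turn":0,"fingers":0.085},{"dx":0,"dy":0,"dz":0,"turn":0,"fingers":0.085},{"dx":0,"dy":0,"dz":0,"turn":0,"fingers":0.085}]'

```text
time_s: 7.45
position: [0.4613, -0.2783, 0.2719]
tcp_rot: [[-0.09, -0.996, 0.0], [-0.996, 0.09, 0.0], [-0.0, -0.0, -1.0]]
wrist_force: [0.6, 1.0, -0.4]
gripper_width: 0.0849
grip_force: 0.0
```

```bash
python3 - <<'E'
from fit import *
np.set_printoptions(precision=4,suppress=True)
st=env.read_state(); print(st['time_s'],st['position'],st['tcp_rot'][:2,1],np.degrees(np.arctan2(*st['tcp_rot'][1::-1,1])),st['joint_positions'])
w=vision.read_camera('wrist')
m=red(w,proj(w,(.4615,-.281,.1)),80); print(m.sum())
r=fit([w],[m],FORK,(.4615,-.268,3.05),.01); print(r.x,r.fun)
E
```

```text
7.45 [ 0.4613 -0.2783  0.2719] [-0.996   0.0898] 174.8471596532971 [ 0.3974  0.3071  0.1467  1.6001 -0.0469  1.2378 -2.6788]
2499.0
[ 0.4618 -0.2713  3.054 ] 0.16260676120076667
```

Emit:
carry_out --motion '[{"dx":0,"dy":-0.0015,"dz":-0.02,"turn":0,"fingers":0.085},{"dx":0,"dy":0,"dz":-0.02,"turn":0,"fingers":0.085},{"dx":0,"dy":0,"dz":-0.02,"turn":0,"fingers":0.06},{"dx":0,"dy":0,"dz":-0.015,"turn":0,"fingers":0.05},{"dx":0,"dy":0,"dz":-0.007,"turn":0,"fingers":0.04},{"dx":0,"dy":0,"dz":0,"turn":0,"fingers":0.03},{"dx":0,"dy":0,"dz":0,"turn":0,"fingers":0.015},{"dx":0,"dy":0,"dz":0,"turn":0,"fingers":0.01},{"dx":0,"dy":0,"dz":0,"turn":0,"fingers":0.01},{"dx":0,"dy":0,"dz":0,"turn":0,"fingers":0.01}]' --force 70

```text
time_s: 8.75
position: [0.4617, -0.28, 0.1905]
tcp_rot: [[-0.091, -0.996, 0.001], [-0.996, 0.091, -0.001], [0.0, -0.001, -1.0]]
wrist_force: [0.1, 0.1, 2.2]
gripper_width: 0.0226
grip_force: 69.6
```

Emit:
carry_out --motion '[{"dx":0,"dy":0,"dz":0.03,"turn":0,"fingers":0.01},{"dx":0,"dy":0,"dz":0.03,"turn":0,"fingers":0.01},{"dx":0,"dy":0,"dz":0.035,"turn":0,"fingers":0.01},{"dx":0,"dy":0,"dz":0.035,"turn":0,"fingers":0.01},{"dx":0,"dy":0,"dz":0.035,"turn":0.1,"fingers":0.01},{"dx":0,"dy":0,"dz":0.035,"turn":0.18,"fingers":0.01},{"dx":0.006,"dy":0.014,"dz":0,"turn":0.185,"fingers":0.01},{"dx":0.006,"dy":0.014,"dz":0,"turn":0.185,"fingers":0.01},{"dx":0.006,"dy":0.014,"dz":0,"turn":0.185,"fingers":0.01},{"dx":0.006,"dy":0.014,"dz":0,"turn":0.185,"fingers":0.01},{"dx":0.006,"dy":0.014,"dz":0,"turn":0.185,"fingers":0.01},{"dx":0.006,"dy":0.014,"dz":0,"turn":0.185,"fingers":0.01}]'

```text
time_s: 10.25
position: [0.497, -0.1954, 0.3893]
tcp_rot: [[0.965, -0.263, -0.002], [-0.263, -0.965, 0.0], [-0.002, 0.0, -1.0]]
wrist_force: [0.3, 0.1, -0.8]
gripper_width: 0.0226
grip_force: 69.9
```

Emit:
carry_out --motion '[{"dx":0.006,"dy":0.014,"dz":0,"turn":0.185,"fingers":0.01},{"dx":0.006,"dy":0.014,"dz":0,"turn":0.185,"fingers":0.01},{"dx":0.006,"dy":0.014,"dz":0,"turn":0.185,"fingers":0.01},{"dx":0.006,"dy":0.014,"dz":0,"turn":0.185,"fingers":0.01},{"dx":0.006,"dy":0.014,"dz":0,"turn":0.185,"fingers":0.01},{"dx":0.006,"dy":0.01,"dz":0,"turn":0.185,"fingers":0.01},{"dx":0.006,"dy":0,"dz":0,"turn":0.185,"fingers":0.01},{"dx":0,"dy":0,"dz":0,"turn":0.185,"fingers":0.01},{"dx":0,"dy":0,"dz":0,"turn":0.185,"fingers":0.01},{"dx":0,"dy":0,"dz":0,"turn":0.07,"fingers":0.01},{"dx":0,"dy":0,"dz":0,"turn":0,"fingers":0.01},{"dx":0,"dy":0,"dz":0,"turn":0,"fingers":0.01}]'

```text
time_s: 11.75
position: [0.5391, -0.116, 0.3896]
tcp_rot: [[0.109, 0.994, -0.001], [0.994, -0.109, -0.0], [-0.0, -0.001, -1.0]]
wrist_force: [0.6, -0.7, -2.5]
gripper_width: 0.023
grip_force: 69.9
```

```bash
python3 - <<'E'
from fit import *
np.set_printoptions(precision=4,suppress=True)
st=env.read_state(); print(st['time_s'],st['position'],np.degrees(np.arctan2(*st['tcp_rot'][1::-1,1])),st['joint_positions'],st['gripper_width'])
w=vision.read_camera('wrist'); cv2.imwrite('pics/w4.png',cv2.resize(cv2.cvtColor(w['color'],cv2.COLOR_RGB2BGR),(800,600),interpolation=2))
t=vision.read_camera('top');s=vision.read_camera('side')
for q,z in(('stand',0),('wall_point',.067),('bar_collar',.067),('head',.045),('mill',0),('socket',.07)):
    o=[]
    for n,c in(('w',w),('t',t),('s',s)):
        r=pinpoint(c,q)
        if r: print(q,n,round(r[0]['score'],2),np.round(r[0]['position'],1),atz(c,r[0]['position'],z)); o.append((c,r[0]['position']))
    if len(o)>1: print('tri',tri(o))
E
```

```text
11.75 [ 0.5391 -0.116   0.3896] -6.255686839096972 [ 0.4497  0.3103 -0.371   1.3243  0.1112  1.5279 -0.0191] 0.02296075938015699
stand w 0.62 [250.9  76.1] [0.5363 0.002  0.    ]
stand t 0.68 [248.4 207.5] [0.5431 0.0076 0.    ]
stand s 0.98 [232.7 226.7] [0.5419 0.0194 0.    ]
tri [0.5394 0.0039 0.0144]
wall_point w 0.6 [252.6  54.8] [0.5429 0.0191 0.067 ]
wall_point t 0.9 [246.3 208.6] [0.5341 0.0122 0.067 ]
wall_point s 0.9 [231.1 206. ] [0.5403 0.0123 0.067 ]
tri [0.5393 0.0157 0.0645]
bar_collar w 0.9 [248.4  47.2] [0.5386 0.0286 0.067 ]
bar_collar t 0.47 [237.6 205.7] [0.5424 0.0362 0.067 ]
tri [0.5412 0.035  0.0466]
head w 0.7 [256.1  92.5] [ 0.5419 -0.0255  0.045 ]
head s 0.87 [234.5 223. ] [ 0.5409 -0.0184  0.045 ]
tri [ 0.5409 -0.0257  0.0515]
mill w 0.43 [253.6  72.7] [0.5409 0.0064 0.    ]
mill t 0.72 [154.  230.5] [0.4779 0.2843 0.    ]
mill s 0.55 [189.4 161.9] [0.475  0.2997 0.    ]
tri [0.4933 0.1029 0.16  ]
socket w 0.44 [250.6  75. ] [ 0.5375 -0.005   0.07  ]
socket t 0.82 [145.7 231.8] [0.4725 0.2876 0.07  ]
socket s 0.66 [187.6 144.3] [0.4755 0.2763 0.07  ]
tri [0.4914 0.0993 0.2119]
```

View pics/w4.png

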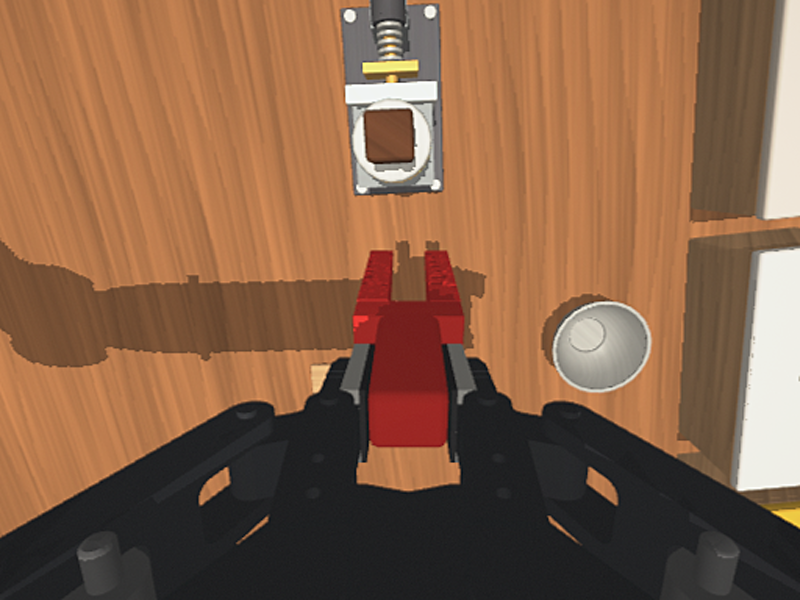

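The wrist picture shows the fork held straight, slot open and slope towards +y. The stand's grip top is at (365–412, 110–163), the wall top's outer edge at (346,83)–(438,81), the collar at (362–419, 62–76), and the plate's near corners at (356,193) and (443,192).

```bash
cat > pose.py <<'E'
from h import *
from scipy.optimize import least_squares
def pose(obs,x0,loss='soft_l1'):   # obs: (picture,uv,local mm); u or v may be None
    def f(v):
        c,s=np.cos(v[2]),np.sin(v[2]); o=[]
        for p,uv,L in obs:
            L=np.array(L)/1e3; q=proj(p,(v[0]+c*L[0]-s*L[1],v[1]+s*L[0]+c*L[1],L[2])); o+=[(q[i]-uv[i]) if uv[i] is not None else 0 for i in(0,1)]
        return np.array(o)
    r=least_squares(f,x0,loss=loss); return r.x,f(r.x).reshape(-1,2)
E
python3 - <<'E'
from pose import *
np.set_printoptions(precision=4,suppress=True)
w=vision.read_camera('wrist')
P=[((365,110),(-15,-20,185)),((412,110),(15,-20,185)),((412,163),(15,-50,185)),((366,163),(-15,-50,185)),
 ((356,194),(-45,-75,12)),((443,192),(45,-75,12)),((346,84),(-35,10,97)),((438,81),(35,10,97)),((362,63),(-22,29,80)),((419,61),(22,29,80))]
v,r=pose([(w,((a+.5)/1.5625-.5,(b+.5)/1.5625-.5),L) for (a,b),L in P],(.54,0,-.07)); print(v,np.degrees(v[2])); print(r.T)
# held fork tips, back edge unknown; slot corner tips
for uv in((372,252),(392,252),(426,252),(446,252)): print(atz(w,(uv[0]/1.5625,uv[1]/1.5625),.2096))
print(env.read_state()['position'])
E
```

```text
[ 0.5401  0.0058 -0.0771] -4.417704916186964
[[-1.7494  1.1809  2.0408 -0.5542 -2.0688  0.1459 -0.4537 -0.2025  0.7743
   0.2199]
 [-0.0626 -1.1385 -0.5855  0.428   0.8998  0.3804  0.6786  0.6448 -0.3528
  -0.2739]]
[ 0.5212 -0.0926  0.2096]
[ 0.5326 -0.0938  0.2096]
[ 0.552  -0.0959  0.2096]
[ 0.5634 -0.0972  0.2096]
[ 0.5393 -0.1158  0.3899]
```

The fork's facing needs a definite check before I use it, so I'll take a zoomed composite of the side view and the first wrist view.

```bash
python3 - <<'E'
from h import *
s=vision.read_camera('side'); st=env.read_state()
u,v=proj(s,st['position']-[0,0,.1]); u,v=int(u),int(v); print(u,v)
b=cv2.cvtColor(s['color'],cv2.COLOR_RGB2BGR)[v-60:v+60,u-45:u+45]
a=cv2.imread('pics/side0.png')[270:390,170:260]
c=cv2.imread('pics/w2.png')[70:170,200:300]
f=lambda i,k:cv2.resize(i,(int(i.shape[1]*k),int(i.shape[0]*k)),interpolation=2)
A=f(a,360/a.shape[0]); B=f(b,3); C=f(c,2.5); H=360
pad=lambda i:cv2.copyMakeBorder(i,0,max(0,H-i.shape[0]),0,4,0)[:H]
o=np.hstack([pad(A),pad(B),pad(C)]); print(o.shape); cv2.imwrite('pics/c5.png',o)
E
```

```text
237 149
(360, 816, 3)
```

View pics/c5.png

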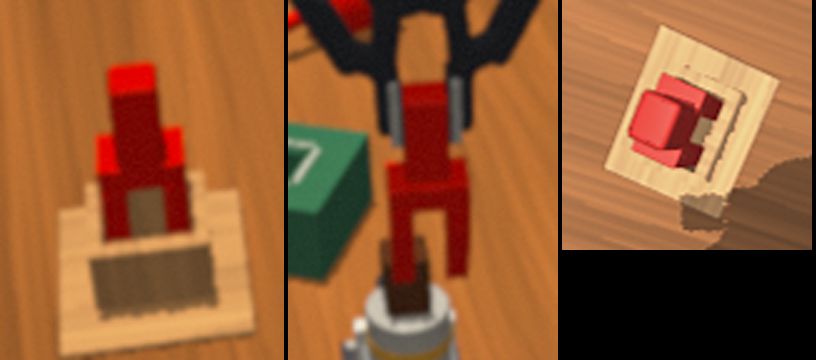

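The composite doesn't settle it. The left panel suggests a thin strip in front of the handle, but it is blurred. A quarter turn will show the wedge profile to the side camera.

Emit:
carry_out --motion '[{"dx":0,"dy":-0.006,"dz":0.004,"turn":-0.175,"fingers":0.01},{"dx":0,"dy":-0.006,"dz":0.004,"turn":-0.175,"fingers":0.01},{"dx":0,"dy":-0.006,"dz":0.004,"turn":-0.175,"fingers":0.01},{"dx":0,"dy":-0.006,"dz":0.004,"turn":-0.175,"fingers":0.01},{"dx":0,"dy":-0.006,"dz":0.004,"turn":-0.175,"fingers":0.01},{"dx":0,"dy":0,"dz":0,"turn":-0.175,"fingers":0.01},{"dx":0,"dy":0,"dz":0,"turn":-0.175,"fingers":0.01},{"dx":0,"dy":0,"dz":0,"turn":-0.175,"fingers":0.01},{"dx":0,"dy":0,"dz":0,"turn":0,"fingers":0.01},{"dx":0,"dy":0,"dz":0,"turn":0,"fingers":0.01}]'

```text
time_s: 14.15
position: [0.5393, -0.1457, 0.4099]
tcp_rot: [[0.998, 0.065, -0.0], [0.065, -0.998, 0.0], [-0.0, -0.0, -1.0]]
wrist_force: [-0.4, -0.4, -2.2]
gripper_width: 0.023
grip_force: 69.8
```

```bash
python3 - <<'E'
from h import *
s=vision.read_camera('side'); w=vision.read_camera('wrist'); st=env.read_state(); print(st['time_s'],st['position'],np.degrees(np.arctan2(*st['tcp_rot'][1::-1,1])))
u,v=proj(s,st['position']-[0,0,.11]).astype(int); print(u,v)
b=cv2.cvtColor(s['color'],cv2.COLOR_RGB2BGR)[v-50:v+50,u-40:u+40]
c=cv2.cvtColor(w['color'],cv2.COLOR_RGB2BGR)[120:320,180:340]
o=np.hstack([cv2.resize(b,(400,500),interpolation=2),cv2.resize(c,(400,500),interpolation=2)])
cv2.imwrite('pics/c6.png',o)
E
```

```text
14.25 [ 0.53928763 -0.14578543  0.40990069] -86.3063182604917
241 154
```

View pics/c6.png

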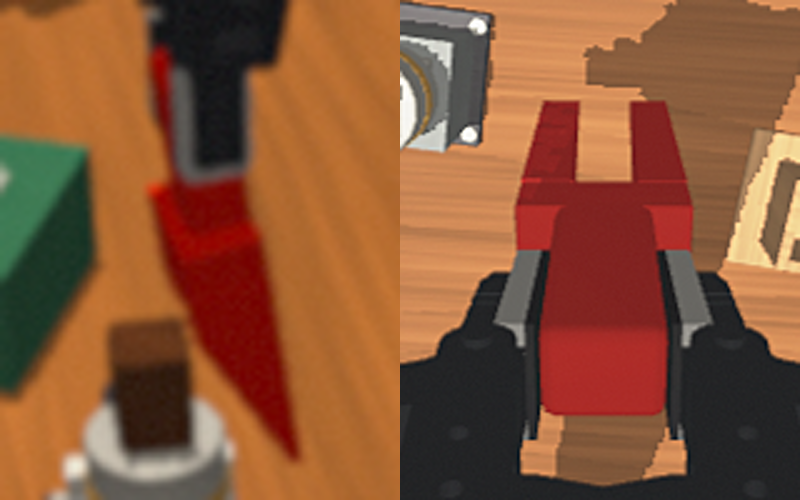

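The left panel is decisive: the flat back faces +x (tool +x) and the slope faces left, so the fork's yaw in the holder was −5° (B). It is also pitched in the grip, tips swung towards the back, because it was leaning in the pocket. I'll fit the pitch.

```bash
cat > grip.py <<'E'
from h import *
from scipy.optimize import least_squares
# fork in tool frame: fork x = -tool y, back faces +tool x. params: a (tool-x of pad-axis-level back at handle z 125), h, pitch, lat
def pts(st,v,L):
    R=np.array(st['tcp_rot']); p=np.array(st['position']); a,h,th,lat=v
    ex=-R[:,1]; f=-R[:,0]; up=-R[:,2]  # fork +y nominal, up
    ey=np.cos(th)*f+np.sin(th)*up; ez=np.cos(th)*up-np.sin(th)*f   # th>0: top leans to tool -... 
    # pitch about pivot at fork (0,10,125)
    piv=p-up*h-f*a+ex*lat
    x,y,z=np.array(L)/1e3
    return piv+ex*x+ey*(y-.010)+ez*(z-.125)
E
python3 - <<'E'
from grip import *
np.set_printoptions(precision=4,suppress=True)
st=env.read_state(); s=vision.read_camera('side'); w=vision.read_camera('wrist')
S=lambda a,b:(201+a/5-.4,104+b/5-.4); W=lambda a,b:(180+(a-400)/2.5-.3,120+b/2.5-.3)
O=[(s,S(298,460),(-22,0,0)),(s,S(258,233),(-22,0,88)),(s,S(178,258),(-22,26,88)),(s,S(150,188),(22,26,88)),
 (w,W(543,101),(22,0,0)),(w,W(668,101),(-22,0,0)),(w,W(578,101),(9,0,0)),(w,W(632,101),(-9,0,0)),(w,W(577,182),(9,0,72)),(w,W(632,182),(-9,0,72)),
 (w,W(517,205),(22,0,88)),(w,W(692,205),(-22,0,88)),(w,W(541,328),(12,0,140)),(w,W(668,328),(-12,0,140)),(w,W(543,412),(12,20,140)),(w,W(665,412),(-12,20,140))]
for nm,OO in(('all',O),('s',O[:4]),('w',O[4:])):
    f=lambda v:np.concatenate([proj(p,pts(st,v,L))-uv for p,uv,L in OO])
    r=least_squares(f,(0,.055,0,0),loss='soft_l1'); print(nm,r.x,np.degrees(r.x[2])); print(f(r.x).reshape(-1,2).T.round(1))
E
```

```text
all [-0.0021  0.0595 -0.122  -0.0022] -6.99025688259631
[[ 0.6  1.2  0.4 -1.2 -0.  -1.4  0.3 -1.3 -2.7  2.3 -1.   0.7 -1.7  1.8
  -1.   1.4]
 [ 2.3  3.3  3.   1.7  0.3  0.3  0.3  0.3 -1.3 -1.3 -0.4 -0.4 -0.2 -0.2
   2.2  2.2]]
s [ 0.0003  0.0619 -0.1191  0.0082] -6.8254724640819635
[[-0.1  0.8  0.2 -1.3]
 [-0.6  0.7  0.4 -0.6]]
w [-0.0052  0.0659 -0.1409 -0.0022] -8.071256000870175
[[ 0.5 -1.9  0.6 -1.5 -2.2  1.9  0.3 -0.6 -0.3  0.4  0.3  0.1]
 [ 0.1  0.1  0.1  0.1 -0.7 -0.7  0.3  0.3  0.   0.   0.1  0.1]]
```

Pitch is about −7°, which matches the lean the pocket allows. The correct stand orientation also needs the other half-turn grasp, because of joint 7's range. I'll put the fork back, regrasp with tool y at −5°, and straighten it against the pocket wall.

Emit:
carry_out --motion '[{"dx":-0.0065,"dy":-0.0112,"dz":0,"turn":-0.1725,"fingers":0.01},{"dx":-0.0065,"dy":-0.0112,"dz":0,"turn":-0.1725,"fingers":0.01},{"dx":-0.0065,"dy":-0.0112,"dz":0,"turn":-0.1725,"fingers":0.01},{"dx":-0.0065,"dy":-0.0112,"dz":0,"turn":-0.1725,"fingers":0.01},{"dx":-0.0065,"dy":-0.0112,"dz":0,"turn":-0.1725,"fingers":0.01},{"dx":-0.0065,"dy":-0.0112,"dz":0,"turn":-0.1725,"fingers":0.01},{"dx":-0.0065,"dy":-0.0112,"dz":0,"turn":-0.1725,"fingers":0.01},{"dx":-0.0065,"dy":-0.0112,"dz":0,"turn":-0.1725,"fingers":0.01},{"dx":-0.0065,"dy":-0.0112,"dz":0,"turn":-0.1725,"fingers":0.01},{"dx":-0.0065,"dy":-0.0112,"dz":0,"turn":-0.1725,"fingers":0.01},{"dx":-0.0065,"dy":-0.0112,"dz":0,"turn":0,"fingers":0.01},{"dx":-0.0065,"dy":-0.0112,"dz":-0.03,"turn":0,"fingers":0.01}]'

```text
time_s: 15.85
position: [0.4622, -0.2815, 0.3821]
tcp_rot: [[-0.087, -0.996, 0.006], [-0.996, 0.087, -0.003], [0.003, -0.006, -1.0]]
wrist_force: [0.0, -0.1, -1.6]
gripper_width: 0.023
grip_force: 70.1
```

Emit:
carry_out --motion '[{"dx":0,"dy":0,"dz":-0.04,"turn":0,"fingers":0.01},{"dx":0,"dy":0,"dz":-0.04,"turn":0,"fingers":0.01},{"dx":0,"dy":0,"dz":-0.02,"turn":0,"fingers":0.01},{"dx":0,"dy":0,"dz":0,"turn":0,"fingers":0.01},{"dx":0,"dy":0,"dz":0,"turn":0,"fingers":0.01}]'

```text
time_s: 16.48
position: [0.4619, -0.2807, 0.2812]
tcp_rot: [[-0.09, -0.996, 0.002], [-0.996, 0.09, -0.001], [0.001, -0.002, -1.0]]
wrist_force: [-0.2, -0.3, -1.0]
gripper_width: 0.023
grip_force: 69.8
```

Emit:
carry_out --motion '[{"dx":0,"dy":0.0007,"dz":-0.02,"turn":0,"fingers":0.01},{"dx":0,"dy":0,"dz":-0.015,"turn":0,"fingers":0.01},{"dx":0,"dy":0,"dz":-0.012,"turn":0,"fingers":0.01},{"dx":0,"dy":0,"dz":-0.005,"turn":0,"fingers":0.01},{"dx":0,"dy":0,"dz":0,"turn":0,"fingers":0.01}]'

```text
time_s: 17.1
position: [0.4613, -0.2795, 0.2278]
tcp_rot: [[-0.091, -0.996, -0.0], [-0.996, 0.091, 0.0], [-0.0, 0.0, -1.0]]
wrist_force: [0.2, 0.9, -1.3]
gripper_width: 0.0227
grip_force: 69.9
```

Emit:
carry_out --motion '[{"dx":0,"dy":0,"dz":-0.01,"turn":0,"fingers":0.01},{"dx":0,"dy":0,"dz":-0.01,"turn":0,"fingers":0.01},{"dx":0,"dy":0,"dz":-0.01,"turn":0,"fingers":0.01},{"dx":0,"dy":0,"dz":-0.006,"turn":0,"fingers":0.01},{"dx":0,"dy":0,"dz":0,"turn":0,"fingers":0.01}]'

```text
time_s: 17.73
position: [0.461, -0.2797, 0.1914]
tcp_rot: [[-0.092, -0.996, -0.001], [-0.996, 0.092, 0.0], [-0.0, 0.001, -1.0]]
wrist_force: [-0.1, -0.8, -1.5]
gripper_width: 0.023
grip_force: 69.9
```

Emit:
carry_out --motion '[{"dx":0,"dy":0,"dz":-0.001,"turn":0,"fingers":0.04},{"dx":0,"dy":0,"dz":0,"turn":0,"fingers":0.06},{"dx":0,"dy":0,"dz":0,"turn":0,"fingers":0.08},{"dx":0,"dy":0,"dz":0.025,"turn":0,"fingers":0.08},{"dx":0,"dy":0,"dz":0.035,"turn":0,"fingers":0.08},{"dx":0,"dy":0,"dz":0.02,"turn":0.185,"fingers":0.08},{"dx":0,"dy":0,"dz":0,"turn":0.185,"fingers":0.08},{"dx":0,"dy":0,"dz":0,"turn":0.185,"fingers":0.08},{"dx":0,"dy":0,"dz":0,"turn":0.185,"fingers":0.08},{"dx":0,"dy":0,"dz":0,"turn":0.185,"fingers":0.08},{"dx":0,"dy":0,"dz":0,"turn":0.185,"fingers":0.08},{"dx":0,"dy":0,"dz":0,"turn":0.185,"fingers":0.08}]'

```text
time_s: 19.23
position: [0.4613, -0.2796, 0.2711]
tcp_rot: [[0.935, -0.353, 0.0], [-0.353, -0.935, -0.0], [0.0, 0.0, -1.0]]
wrist_force: [0.1, 0.0, -0.3]
gripper_width: 0.0798
grip_force: 0.0
```

Emit:
carry_out --motion '[{"dx":0,"dy":0,"dz":0,"turn":0.185,"fingers":0.08},{"dx":0,"dy":0,"dz":0,"turn":0.185,"fingers":0.08},{"dx":0,"dy":0,"dz":0,"turn":0.185,"fingers":0.08},{"dx":0,"dy":0,"dz":0,"turn":0.185,"fingers":0.08},{"dx":0,"dy":0,"dz":0,"turn":0.185,"fingers":0.08},{"dx":0,"dy":0,"dz":0,"turn":0.185,"fingers":0.08},{"dx":0,"dy":0,"dz":0,"turn":0.185,"fingers":0.08},{"dx":0,"dy":0,"dz":0,"turn":0.185,"fingers":0.08},{"dx":0,"dy":0,"dz":0,"turn":0.185,"fingers":0.08},{"dx":0,"dy":0,"dz":0,"turn":0.182,"fingers":0.08},{"dx":0,"dy":0,"dz":0,"turn":0,"fingers":0.08},{"dx":0,"dy":0,"dz":0,"turn":0,"fingers":0.08}]'

```text
time_s: 20.72
position: [0.4613, -0.2796, 0.271]
tcp_rot: [[0.094, 0.996, 0.0], [0.996, -0.094, -0.0], [-0.0, 0.0, -1.0]]
wrist_force: [-0.2, 0.5, 0.1]
gripper_width: 0.08
grip_force: 0.0
```

```bash
python3 - <<'E'
from fit import *
np.set_printoptions(precision=4,suppress=True)
st=env.read_state(); print(st['time_s'],st['position'],np.degrees(np.arctan2(*st['tcp_rot'][1::-1,1])),st['joint_positions'])
w=vision.read_camera('wrist')
m=red(w,proj(w,(.4615,-.281,.12)),80); print(m.sum())
# leaned model: both yaw -5, lean 0.122 about tip
def lean(P,t): 
    Q=P.copy(); c,s=np.cos(t),np.sin(t); Q[:,1]=c*P[:,1]+s*P[:,2]; Q[:,2]=c*P[:,2]-s*P[:,1]; return Q
for t in(0,.08,.12,.16):
    r=fit([w],[m],[lean(P,t) for P in FORK],(.461,-.297,-.09),.01); print(t,r.x,r.fun)
E
```

```text
20.725 [ 0.4613 -0.2796  0.271 ] -5.365267503014684 [ 0.7755  0.3314 -0.3422  1.5849  0.1156  1.245   0.3199]
1726.0
0 [ 0.46   -0.2947 -0.044 ] 0.3016123401148951
0.08 [ 0.4593 -0.3002 -0.0652] 0.20788673855628215
0.12 [ 0.4592 -0.304  -0.0549] 0.14212557052558938
0.16 [ 0.458  -0.3088 -0.0918] 0.09519788829975118
```

Emit:
carry_out --motion '[{"dx":0,"dy":0,"dz":-0.025,"turn":0,"fingers":0.08},{"dx":0,"dy":0,"dz":-0.03,"turn":0,"fingers":0.07},{"dx":0,"dy":-0.0005,"dz":-0.02,"turn":0,"fingers":0.05},{"dx":0,"dy":-0.001,"dz":-0.006,"turn":0,"fingers":0.04},{"dx":0,"dy":0,"dz":0,"turn":0,"fingers":0.02},{"dx":0,"dy":0,"dz":0,"turn":0,"fingers":0.01},{"dx":0,"dy":0,"dz":0,"turn":0,"fingers":0.01},{"dx":0,"dy":0,"dz":0,"turn":0,"fingers":0.01}]' --force 25

```text
time_s: 21.78
position: [0.4614, -0.2811, 0.1903]
tcp_rot: [[0.091, 0.996, 0.001], [0.996, -0.091, -0.0], [-0.0, 0.001, -1.0]]
wrist_force: [0.3, 0.1, -1.9]
gripper_width: 0.0234
grip_force: 30.4
```

Emit:
carry_out --motion '[{"dx":0,"dy":-0.004,"dz":0.0003,"turn":0,"fingers":0.01},{"dx":0,"dy":-0.003,"dz":0.0003,"turn":0,"fingers":0.01},{"dx":0,"dy":-0.002,"dz":0.0002,"turn":0,"fingers":0.01},{"dx":0,"dy":-0.001,"dz":0,"turn":0,"fingers":0.01},{"dx":0,"dy":0,"dz":0,"turn":0,"fingers":0.01}]' --force 25

```text
time_s: 22.4
position: [0.4611, -0.291, 0.191]
tcp_rot: [[0.091, 0.996, -0.0], [0.996, -0.091, 0.0], [-0.0, -0.0, -1.0]]
wrist_force: [-2.5, 4.1, 5.0]
gripper_width: 0.0236
grip_force: 31.5
```

Emit:
carry_out --motion '[{"dx":0,"dy":-0.002,"dz":0.0003,"turn":0,"fingers":0.01},{"dx":0,"dy":-0.002,"dz":0,"turn":0,"fingers":0.01},{"dx":0,"dy":0,"dz":0,"turn":0,"fingers":0.01}]' --force 25

```text
time_s: 22.78
position: [0.461, -0.2955, 0.1913]
tcp_rot: [[0.091, 0.996, -0.001], [0.996, -0.091, -0.0], [-0.0, -0.0, -1.0]]
wrist_force: [-2.6, 2.8, 4.9]
gripper_width: 0.0234
grip_force: 31.9
```

Emit:
carry_out --motion '[{"dx":0,"dy":-0.0015,"dz":0,"turn":0,"fingers":0.01},{"dx":0,"dy":0,"dz":0,"turn":0,"fingers":0.01}]' --force 25

```text
time_s: 23.02
position: [0.4609, -0.2969, 0.1913]
tcp_rot: [[0.091, 0.996, -0.001], [0.996, -0.091, -0.0], [-0.0, -0.001, -1.0]]
wrist_force: [-3.6, 2.6, 6.1]
gripper_width: 0.0236
grip_force: 32.0
```

```bash
python3 - <<'E'
from fit import *
np.set_printoptions(precision=4,suppress=True)
s=vision.read_camera('side'); w=vision.read_camera('wrist'); st=env.read_state(); print(st['time_s'],st['position'],st['wrist_force'])
c=cv2.cvtColor(w['color'],cv2.COLOR_RGB2BGR)[120:320,180:340]
u,v=proj(s,(.461,-.295,.1)).astype(int)
b=cv2.cvtColor(s['color'],cv2.COLOR_RGB2BGR)[v-50:v+50,u-40:u+40]
cv2.imwrite('pics/c7.png',np.hstack([cv2.resize(b,(400,500),interpolation=2),cv2.resize(c,(400,500),interpolation=2)]))
E
```

```text
23.125 [ 0.4609 -0.2969  0.1913] [-2.6917  3.3653  6.3269]
```

View pics/c7.png

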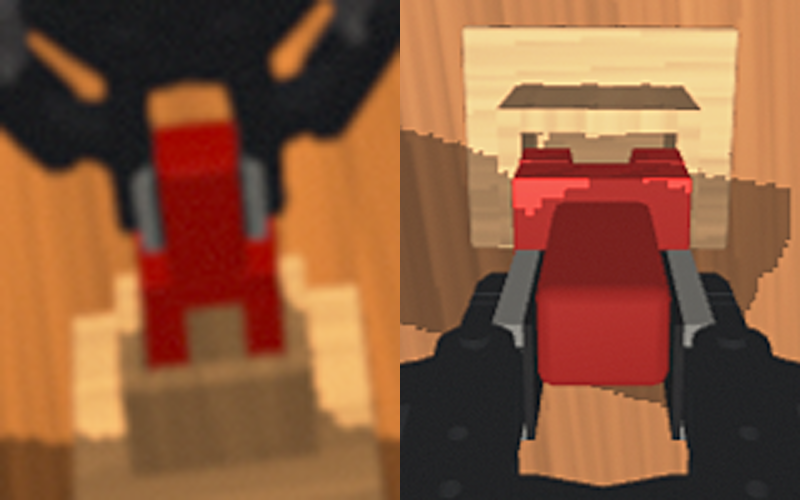

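The wrist panel now shows the slope side: ledge front edge at row 178 (514–691) and handle top at rows 290–383. I'll fit the pitch from these.

```bash
cat >> grip.py <<'E'
def pts2(st,v,L):   # regrasp: fork x=+tool y, fork y=+tool x; th>0: top leans to fork +y
    R=np.array(st['tcp_rot']); p=np.array(st['position']); a,h,th,lat=v
    ex,f,up=R[:,1],R[:,0],-R[:,2]
    ey=np.cos(th)*f-np.sin(th)*up; ez=np.cos(th)*up+np.sin(th)*f
    x,y,z=np.array(L)/1e3
    return p-up*h+f*a+ex*(lat+x)+ey*(y-.010)+ez*(z-.125)
E
python3 - <<'E'
from grip import *
np.set_printoptions(precision=4,suppress=True)
st=env.read_state(); w=vision.read_camera('wrist')
W=lambda a,b:(180+(a-400)/2.5-.3,120+b/2.5-.3)
O=[(w,W(514,178),(-22,26,88)),(w,W(691,178),(22,26,88)),(w,W(541,290),(-12,20,140)),(w,W(669,290),(12,20,140)),(w,W(543,383),(-12,0,140)),(w,W(665,383),(12,0,140)),(w,W(524,150),(-22,26,55)),(w,W(682,150),(22,26,55))]
for OO in(O,O[:6]):
    f=lambda v:np.concatenate([proj(p,pts2(st,v,L))-uv for p,uv,L in OO])
    r=least_squares(f,(0,.055,0,0),loss='soft_l1'); print(r.x,np.degrees(r.x[2])); print(f(r.x).reshape(-1,2).T.round(1))
print(pts2(st,r.x,(0,0,0)))
E
```

```text
[-0.0014  0.0659 -0.008   0.0001] -0.45597250533615313
[[ 1.4 -0.3 -0.6 -0.  -0.4  0.5  2.6 -2. ]
 [ 0.5  0.6 -0.5 -0.4  0.4  0.4 -0.6 -0.5]]
[-0.0017  0.0669 -0.0231  0.0002] -1.3251874551641016
[[ 1.5 -0.4 -0.4 -0.2 -0.1  0.3]
 [-0.1 -0.1 -0.1 -0.1  0.1  0.2]]
[ 0.4602 -0.3057 -0.0008]
```

Pitch is now about −1°, so the fork is upright. I'll grip firmly, lift, and carry it to the stand.

Emit:
carry_out --motion '[{"dx":0,"dy":0,"dz":0,"turn":0,"fingers":0.01},{"dx":0,"dy":0,"dz":0,"turn":0,"fingers":0.01},{"dx":0,"dy":0.001,"dz":0.02,"turn":0,"fingers":0.01},{"dx":0,"dy":0,"dz":0.03,"turn":0,"fingers":0.01},{"dx":0,"dy":0,"dz":0.04,"turn":0,"fingers":0.01},{"dx":0,"dy":0,"dz":0.04,"turn":0,"fingers":0.01},{"dx":0,"dy":0,"dz":0.04,"turn":0,"fingers":0.01},{"dx":0.005,"dy":0.02,"dz":0.04,"turn":0,"fingers":0.01},{"dx":0.009,"dy":0.035,"dz":0.01,"turn":0,"fingers":0.01},{"dx":0.009,"dy":0.035,"dz":0,"turn":0,"fingers":0.01},{"dx":0.009,"dy":0.035,"dz":0,"turn":0,"fingers":0.01},{"dx":0.009,"dy":0.035,"dz":0,"turn":0,"fingers":0.01}]' --force 80

```text
time_s: 24.68
position: [0.5034, -0.1364, 0.4105]
tcp_rot: [[0.093, 0.996, 0.003], [0.996, -0.093, -0.003], [-0.003, 0.003, -1.0]]
wrist_force: [0.3, -1.2, -1.8]
gripper_width: 0.0231
grip_force: 78.8
```

Emit:
carry_out --motion '[{"dx":0.01,"dy":0.035,"dz":0,"turn":0.014,"fingers":0.01},{"dx":0.01,"dy":0.035,"dz":0,"turn":0,"fingers":0.01},{"dx":0.01,"dy":0.035,"dz":0,"turn":0,"fingers":0.01},{"dx":0.01,"dy":0.035,"dz":0,"turn":0,"fingers":0.01},{"dx":0,"dy":0.03,"dz":0,"turn":0,"fingers":0.01},{"dx":0,"dy":0,"dz":0,"turn":0,"fingers":0.01},{"dx":0,"dy":0,"dz":0,"turn":0,"fingers":0.01}]'

```text
time_s: 25.55
position: [0.5431, 0.0325, 0.4105]
tcp_rot: [[0.079, 0.997, 0.001], [0.997, -0.079, -0.002], [-0.002, 0.001, -1.0]]
wrist_force: [-0.3, -0.4, -1.2]
gripper_width: 0.023
grip_force: 78.7
```

```bash
python3 - <<'E'
from h import *
np.set_printoptions(precision=4,suppress=True)
w=vision.read_camera('wrist'); st=env.read_state(); print(st['time_s'],st['position'],np.degrees(np.arctan2(*st['tcp_rot'][1::-1,1])),st['joint_positions'],st['gripper_width'])
cv2.imwrite('pics/w8.png',cv2.resize(cv2.cvtColor(w['color'],cv2.COLOR_RGB2BGR)[60:330,130:390],(770,800),interpolation=2)[:600])
E
```

```text
25.6 [0.543  0.0321 0.4106] -4.594337274105509 [ 0.2861  0.3097 -0.5247  1.294   0.1555  1.577  -0.2968] 0.02266667349787976
```

View pics/w8.png

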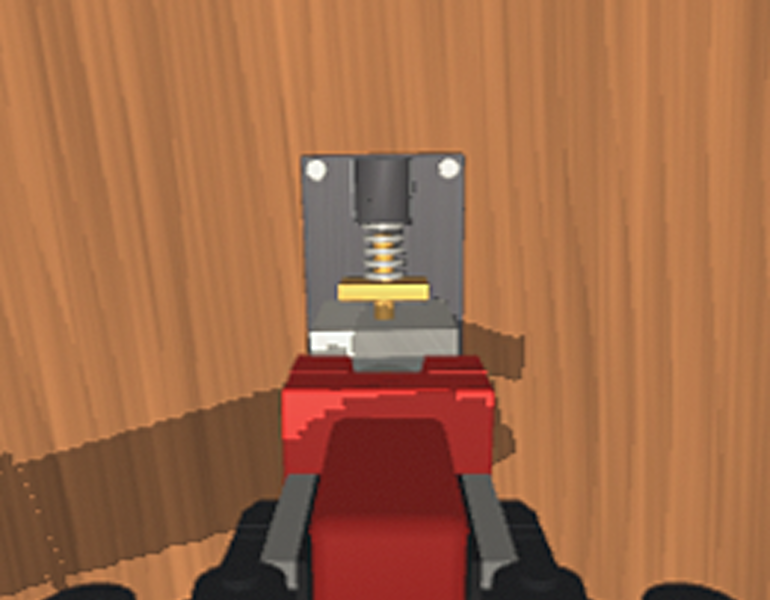

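The picture shows the stand ahead of the held fork: plate far corners at (301,154) and (465,153), collar top at (338–429, 283–299), and wall top outer edge at row 332 (309–460). Those were my ten views, so from here I work by numbers.

```bash
python3 - <<'E'
from pose import *
np.set_printoptions(precision=4,suppress=True)
w=vision.read_camera('wrist'); st=env.read_state()
C=lambda a,b:(130+(a+.5)/2.9615-.5,60+(b+.5)/2.963-.5)
P=[((301,154),(-45,90,12)),((465,153),(45,90,12)),((338,283),(-22,29,80)),((429,283),(22,29,80)),((338,299),(-22,21,80)),((429,299),(22,21,80)),((309,332),(-35,10,97)),((460,332),(35,10,97))]
v,r=pose([(w,C(*a),L) for a,L in P],(.54,0.005,-.07)); print(v,np.degrees(v[2])); print(r.T.round(1))
c,s=np.cos(v[2]),np.sin(v[2]); d=st['position'][:2]-v[:2]; print('TCP in stand',np.array([[c,s],[-s,c]])@d*1e3)
t=vision.read_camera('top');sd=vision.read_camera('side')
for q in('wall_point','stand','bar_collar'):
    o=[]
    for n,cam in(('w',w),('t',t),('s',sd)):
        k=pinpoint(cam,q)
        if k: o.append((cam,k[0]['position'])); print(q,n,round(k[0]['score'],2),atz(cam,k[0]['position'],0 if q=='stand' else .067))
E
```

```text
[ 0.539   0.0066 -0.073 ] -4.1798190134324145
[[-0.2  0.4  0.   0.1  0.1  0.   0.1 -0.5]
 [-0.1 -0.2  0.4  0.2  0.6  0.4 -0.6 -0.9]]
TCP in stand [ 1.979  25.7444]
wall_point w 0.7 [0.5398 0.0197 0.067 ]
wall_point s 0.56 [0.5414 0.0216 0.067 ]
stand w 0.67 [0.5398 0.0041 0.    ]
stand s 0.95 [0.5389 0.0045 0.    ]
bar_collar w 0.56 [0.5412 0.0373 0.067 ]
```

Emit:
carry_out --motion '[{"dx":-0.002,"dy":-0.001,"dz":-0.01,"turn":0.007,"fingers":0.01},{"dx":0,"dy":0,"dz":-0.025,"turn":0,"fingers":0.01},{"dx":0,"dy":0,"dz":-0.03,"turn":0,"fingers":0.01},{"dx":0,"dy":0,"dz":-0.03,"turn":0,"fingers":0.01},{"dx":0,"dy":0,"dz":-0.02,"turn":0,"fingers":0.01},{"dx":0,"dy":0,"dz":-0.008,"turn":0,"fingers":0.01},{"dx":0,"dy":0,"dz":0,"turn":0,"fingers":0.01},{"dx":0,"dy":0,"dz":0,"turn":0,"fingers":0.01}]' --force 80

```text
time_s: 27.2
position: [0.5408, 0.0336, 0.289]
tcp_rot: [[0.07, 0.998, 0.002], [0.998, -0.07, 0.0], [0.0, 0.002, -1.0]]
wrist_force: [-0.2, -0.3, -0.5]
gripper_width: 0.0228
grip_force: 78.7
```

```bash
python3 - <<'E'
from h import *
np.set_printoptions(precision=4,suppress=True)
st=env.read_state(); v=(.539,.0066,-.073)
c,s=np.cos(v[2]),np.sin(v[2]); d=st['position'][:2]-v[:2]; print(st['time_s'],'TCP in stand',np.array([[c,s],[-s,c]])@d*1e3,st['position'],np.degrees(np.arctan2(*st['tcp_rot'][1::-1,1])))
w=vision.read_camera('wrist'); cv2.imwrite('pics/w9.png',cv2.cvtColor(w['color'],cv2.COLOR_RGB2BGR))
h=cv2.cvtColor(w['color'],cv2.COLOR_RGB2HSV); y=((h[...,0]>20)&(h[...,0]<32)&(h[...,1]>150)&(h[...,2]>150)); y[:, :200]=0; y[:,320:]=0
n,l,S,ce=cv2.connectedComponentsWithStats(y.astype(np.uint8)); print([S[i] for i in range(1,n) if S[i,4]>30])
m=red(w) if 0 else ((h[...,0]<6)|(h[...,0]>174))&(h[...,1]>150)&(h[...,2]>60)
m[:,:190]=0;m[:,330:]=0
for r in range(100,280,10):
    q=np.where(m[r])[0]; print(r,q.min() if len(q) else None,q.max() if len(q) else None,end=' | ')
# expected collar corners
for L in((-22,29,80),(22,29,80),(-22,21,80),(22,21,80)):
    L=np.array(L)/1e3; print(proj(w,(v[0]+c*L[0]-s*L[1],v[1]+s*L[0]+c*L[1],L[2])))
E
```

```text
27.2 TCP in stand [-0.1568 27.1096] [0.5408 0.0336 0.289 ] -4.000940746275374
[]
100 None None | 110 None None | 120 None None | 130 None None | 140 None None | 150 None None | 160 None None | 170 None None | 180 231 290 | 190 226 295 | 200 225 296 | 210 226 295 | 220 226 283 | 230 236 286 | 240 234 287 | 250 235 286 | 260 236 286 | 270 236 286 | [239.0326 175.3142]
[282.4328 175.4487]
[239.1619 182.9721]
[282.2487 183.1021]
```

Emit:
carry_out --motion '[{"dx":0,"dy":-0.0027,"dz":0,"turn":0,"fingers":0.01},{"dx":0,"dy":0,"dz":0,"turn":0,"fingers":0.01},{"dx":0,"dy":0,"dz":-0.012,"turn":0,"fingers":0.01},{"dx":0,"dy":0,"dz":-0.01,"turn":0,"fingers":0.01},{"dx":0,"dy":0,"dz":0,"turn":0,"fingers":0.01}]'

```text
time_s: 27.88
position: [0.5393, 0.0306, 0.2643]
tcp_rot: [[0.07, 0.998, -0.003], [0.998, -0.07, -0.0], [-0.0, -0.003, -1.0]]
wrist_force: [0.4, -0.4, -1.9]
gripper_width: 0.023
grip_force: 78.7
```

Emit:
carry_out --motion '[{"dx":0,"dy":0,"dz":-0.005,"turn":0,"fingers":0.01},{"dx":0,"dy":0,"dz":-0.005,"turn":0,"fingers":0.01},{"dx":0,"dy":0,"dz":0,"turn":0,"fingers":0.01}]'

```text
time_s: 28.25
position: [0.54, 0.0307, 0.2555]
tcp_rot: [[0.07, 0.998, -0.001], [0.998, -0.07, -0.0], [-0.0, -0.001, -1.0]]
wrist_force: [0.0, 0.3, -2.4]
gripper_width: 0.0228
grip_force: 78.7
```

Emit:
carry_out --motion '[{"dx":0,"dy":0,"dz":-0.005,"turn":0,"fingers":0.01},{"dx":0,"dy":0,"dz":-0.005,"turn":0,"fingers":0.01},{"dx":0,"dy":0,"dz":-0.005,"turn":0,"fingers":0.01},{"dx":0,"dy":0,"dz":0,"turn":0,"fingers":0.01}]'

```text
time_s: 28.75
position: [0.5403, 0.0299, 0.2404]
tcp_rot: [[0.071, 0.998, -0.0], [0.998, -0.071, -0.001], [-0.001, -0.0, -1.0]]
wrist_force: [0.4, -2.8, -1.9]
gripper_width: 0.0229
grip_force: 78.7
```

Emit:
carry_out --motion '[{"dx":0,"dy":0,"dz":-0.005,"turn":0,"fingers":0.01},{"dx":0,"dy":0,"dz":-0.005,"turn":0,"fingers":0.01},{"dx":0,"dy":0,"dz":-0.005,"turn":0,"fingers":0.01},{"dx":0,"dy":0,"dz":0,"turn":0,"fingers":0.01}]'

```text
time_s: 29.25
position: [0.5402, 0.0304, 0.2253]
tcp_rot: [[0.07, 0.998, -0.001], [0.998, -0.07, -0.0], [-0.0, -0.0, -1.0]]
wrist_force: [0.6, -3.7, -1.6]
gripper_width: 0.0229
grip_force: 78.7
```

Emit:
carry_out --motion '[{"dx":0,"dy":-0.0005,"dz":-0.005,"turn":0,"fingers":0.01},{"dx":0,"dy":-0.0005,"dz":-0.005,"turn":0,"fingers":0.01},{"dx":0,"dy":0,"dz":-0.005,"turn":0,"fingers":0.01},{"dx":0,"dy":0,"dz":0,"turn":0,"fingers":0.01}]'

```text
time_s: 29.75
position: [0.5402, 0.0294, 0.2102]
tcp_rot: [[0.07, 0.998, -0.001], [0.998, -0.07, -0.0], [-0.0, -0.001, -1.0]]
wrist_force: [0.6, -3.9, -2.1]
gripper_width: 0.0229
grip_force: 78.7
```

Emit:
carry_out --motion '[{"dx":0,"dy":-0.0005,"dz":-0.005,"turn":0,"fingers":0.01},{"dx":0,"dy":0,"dz":-0.005,"turn":0,"fingers":0.01},{"dx":0,"dy":0,"dz":-0.003,"turn":0,"fingers":0.01},{"dx":0,"dy":0,"dz":0,"turn":0,"fingers":0.01}]'

```text
time_s: 30.25
position: [0.5395, 0.0291, 0.1968]
tcp_rot: [[0.07, 0.998, -0.002], [0.998, -0.07, -0.0], [-0.0, -0.002, -1.0]]
wrist_force: [0.4, -4.0, -3.9]
gripper_width: 0.0225
grip_force: 78.4
```

Emit:
carry_out --motion '[{"dx":0,"dy":0,"dz":-0.002,"turn":0,"fingers":0.01},{"dx":0,"dy":0,"dz":-0.0015,"turn":0,"fingers":0.01},{"dx":0,"dy":0,"dz":0,"turn":0,"fingers":0.01}]'

```text
time_s: 30.62
position: [0.54, 0.0293, 0.1943]
tcp_rot: [[0.07, 0.998, -0.001], [0.998, -0.07, 0.0], [-0.0, -0.001, -1.0]]
wrist_force: [-0.6, -3.3, -0.6]
gripper_width: 0.023
grip_force: 78.9
```

Emit:
carry_out --motion '[{"dx":0,"dy":0,"dz":-0.001,"turn":0,"fingers":0.01},{"dx":0,"dy":0,"dz":0,"turn":0,"fingers":0.01}]'

```text
time_s: 30.88
position: [0.5402, 0.0293, 0.1935]
tcp_rot: [[0.07, 0.998, -0.0], [0.998, -0.07, 0.0], [-0.0, -0.0, -1.0]]
wrist_force: [-1.3, -5.0, -0.1]
gripper_width: 0.0232
grip_force: 78.8
```

Emit:
carry_out --motion '[{"dx":0,"dy":-0.001,"dz":-0.0015,"turn":0,"fingers":0.01},{"dx":0,"dy":0,"dz":0,"turn":0,"fingers":0.01}]'

```text
time_s: 31.12
position: [0.5403, 0.0292, 0.1933]
tcp_rot: [[0.069, 0.998, 0.001], [0.998, -0.069, 0.001], [0.001, 0.0, -1.0]]
wrist_force: [-4.0, -3.7, 7.0]
gripper_width: 0.0231
grip_force: 80.0
```

Emit:
carry_out --motion '[{"dx":0,"dy":-0.001,"dz":-0.0015,"turn":0,"fingers":0.01},{"dx":0,"dy":0,"dz":0,"turn":0,"fingers":0.01}]'

```text
time_s: 31.38
position: [0.5403, 0.029, 0.1932]
tcp_rot: [[0.069, 0.998, 0.001], [0.998, -0.069, 0.001], [0.002, 0.001, -1.0]]
wrist_force: [-5.9, -3.0, 13.6]
gripper_width: 0.0228
grip_force: 80.9
```

Emit:
carry_out --motion '[{"dx":0,"dy":0,"dz":0.0025,"turn":0,"fingers":0.01},{"dx":0,"dy":-0.001,"dz":0,"turn":0,"fingers":0.01},{"dx":0,"dy":0,"dz":0,"turn":0,"fingers":0.01}]'

```text
time_s: 31.75
position: [0.5403, 0.0273, 0.1934]
tcp_rot: [[0.069, 0.998, 0.0], [0.998, -0.069, 0.001], [0.001, 0.0, -1.0]]
wrist_force: [-3.3, -1.8, 5.5]
gripper_width: 0.0231
grip_force: 79.5
```

Emit:
carry_out --motion '[{"dx":0,"dy":-0.001,"dz":0,"turn":0,"fingers":0.01},{"dx":0,"dy":0,"dz":0,"turn":0,"fingers":0.01}]'

```text
time_s: 32.0
position: [0.5403, 0.0268, 0.1934]
tcp_rot: [[0.069, 0.998, 0.0], [0.998, -0.069, 0.002], [0.002, 0.0, -1.0]]
wrist_force: [-3.0, -0.5, 5.2]
gripper_width: 0.0227
grip_force: 79.6
```

Emit:
carry_out --motion '[{"dx":0,"dy":-0.0015,"dz":0,"turn":0,"fingers":0.01},{"dx":0,"dy":0,"dz":0,"turn":0,"fingers":0.01}]'

```text
time_s: 32.25
position: [0.5404, 0.0257, 0.1934]
tcp_rot: [[0.069, 0.998, 0.001], [0.998, -0.069, 0.003], [0.003, 0.0, -1.0]]
wrist_force: [-2.5, 0.6, 5.6]
gripper_width: 0.0229
grip_force: 79.6
```

Emit:
carry_out --motion '[{"dx":0,"dy":0,"dz":-0.0015,"turn":0,"fingers":0.01},{"dx":0,"dy":0,"dz":0,"turn":0,"fingers":0.01}]'

```text
time_s: 32.5
position: [0.5405, 0.0258, 0.1933]
tcp_rot: [[0.069, 0.998, 0.001], [0.998, -0.069, 0.003], [0.003, 0.001, -1.0]]
wrist_force: [-5.5, 0.2, 11.8]
gripper_width: 0.0227
grip_force: 80.7
```

Emit:
carry_out --motion '[{"dx":0,"dy":0.0005,"dz":0.001,"turn":0,"fingers":0.03},{"dx":0,"dy":0,"dz":0,"turn":0,"fingers":0.05},{"dx":0,"dy":0,"dz":0,"turn":0,"fingers":0.07},{"dx":0,"dy":0,"dz":0.02,"turn":0,"fingers":0.07},{"dx":0,"dy":0,"dz":0.03,"turn":0,"fingers":0.07},{"dx":0,"dy":0,"dz":0.04,"turn":0,"fingers":0.07},{"dx":0,"dy":0,"dz":0.03,"turn":0,"fingers":0.07},{"dx":0,"dy":-0.01,"dz":0.02,"turn":0,"fingers":0.07},{"dx":0,"dy":-0.02,"dz":0.02,"turn":0,"fingers":0.07},{"dx":0,"dy":-0.025,"dz":0.02,"turn":0,"fingers":0.07},{"dx":0,"dy":0,"dz":0,"turn":0,"fingers":0.07},{"dx":0,"dy":0,"dz":0,"turn":0,"fingers":0.07}]'

```text
time_s: 34.0
position: [0.54, -0.0295, 0.3716]
tcp_rot: [[0.069, 0.998, -0.001], [0.998, -0.069, 0.001], [0.001, -0.001, -1.0]]
wrist_force: [-0.1, 0.4, 0.9]
gripper_width: 0.0698
grip_force: 0.0
```

```bash
python3 - <<'E'
from fit import *
np.set_printoptions(precision=4,suppress=True)
st=env.read_state(); print(st['time_s'],st['position'],np.degrees(np.arctan2(*st['tcp_rot'][1::-1,1])))
w=vision.read_camera('wrist'); s=vision.read_camera('side'); t=vision.read_camera('top'); save(w,'w10.png')
v=(.539,.0066,-.073); c,sn=np.cos(v[2]),np.sin(v[2]); Rs=np.array([[c,-sn],[sn,c]])
F=[np.vstack([box(-22,22,0,0,0,0),box(-22,22,4,4,0,0),box(-22,22,0,26,55,88)]),box(-12,12,0,20,88,140)]
o=np.array(v[:2])+Rs@[0,.010]
m=red(w,proj(w,(*o,.1)),90); print(m.sum())
for ii,F2 in((0,F),(1,FORK)):
    r=fit([w],[m],F2,(*o,-.073),.012); print(r.x,r.fun,'in stand',Rs.T@(r.x[:2]-v[:2])*1e3)
GR=[box(-15,15,-15,15,95,140)]
g=np.array(v[:2])+Rs@[0,-.035]
h=cv2.cvtColor(w['color'],cv2.COLOR_RGB2HSV)
u=proj(w,(*g,.185)).astype(int); print('grip px',u,h[u[1],u[0]])
q=[(L,proj(w,(*(np.array(v[:2])+Rs@(np.array(L[:2])/1e3)),.185)).round(1)) for L in((-15,-20),(15,-20),(15,-50),(-15,-50))]; print(q)
for n,cam in(('w',w),('s',s),('t',t)):
  for qn,z in(('head',.045),('fork',.012),('bar_collar',.067)):
    k=pinpoint(cam,qn)
    if k: X=atz(cam,k[0]['position'],z); print(qn,n,round(k[0]['score'],2),X,Rs.T@(X[:2]-v[:2])*1e3)
E
```

```text
34.0 [ 0.54   -0.0295  0.3716] -3.943039530396107
752.0
[ 0.5395  0.0167 -0.0386] 0.19077447785638313 in stand [-0.2653 10.0941]
[ 0.5395  0.0167 -0.0386] 0.19077447785638313 in stand [-0.2653 10.0941]
grip px [257 181] [ 11 136  75]
[((-15, -20), array([241.2, 165.9])), ((15, -20), array([273.7, 166.1])), ((15, -50), array([273.1, 197.2])), ((-15, -50), array([241.6, 197. ]))]
head w 0.96 [ 0.5406 -0.0281  0.045 ] [  4.0893 -34.5168]
fork w 0.74 [0.5381 0.0118 0.012 ] [-1.3217  5.1474]
bar_collar w 0.57 [0.5395 0.0421 0.067 ] [-2.0672 35.4516]
head s 0.76 [ 0.5354 -0.0254  0.045 ] [ -1.3052 -32.1438]
bar_collar s 0.68 [0.4682 0.2031 0.067 ] [-84.9243 190.8303]
fork t 0.48 [0.5488 0.0187 0.012 ] [ 8.9338 12.8132]
bar_collar t 0.61 [0.5314 0.0481 0.067 ] [-10.636   40.8452]
```

```bash
python3 - <<'E'
from h import *
im=cv2.imread('pics/w10.png'); h=cv2.cvtColor(im,cv2.COLOR_BGR2HSV)
m=((h[...,0]<20)&(h[...,1]>90)&(h[...,2]<115)); m[:140]=0;m[225:]=0;m[:,215:][:,90:]=0;m[:,:215]=0
n,l,S,c=cv2.connectedComponentsWithStats(m.astype(np.uint8)); print([(S[i].tolist(),c[i].round(1).tolist()) for i in range(1,n) if S[i,4]>40])
k=l==l[181,257]
for r in range(158,208,4):
    q=np.where(k[r])[0]; print(r,(q.min(),q.max()) if len(q) else None,h[r,257])
E
```

```text
[([242, 160, 33, 37, 877], [259.2, 179.4]), ([217, 189, 10, 36, 111], [223.0, 204.1])]
158 None [ 30   2 255]
162 (np.int64(246), np.int64(271)) [ 11 130  55]
166 (np.int64(244), np.int64(272)) [ 11 135  81]
170 (np.int64(243), np.int64(273)) [ 10 144 119]
174 (np.int64(243), np.int64(273)) [ 11 147 118]
178 (np.int64(243), np.int64(273)) [ 11 146 124]
182 (np.int64(243), np.int64(273)) [ 10 134  78]
186 (np.int64(243), np.int64(273)) [ 12 131  76]
190 (np.int64(242), np.int64(274)) [ 11 134  74]
194 (np.int64(243), np.int64(273)) [ 11 131  70]
198 None [ 13 143 132]
202 None [ 13 142 131]
206 None [ 13 143 132]
```

Emit:
carry_out --motion '[{"dx":-0.0036,"dy":0.001,"dz":-0.02,"turn":0,"fingers":0.07},{"dx":0,"dy":0,"dz":-0.04,"turn":0,"fingers":0.07},{"dx":0,"dy":0,"dz":-0.04,"turn":0,"fingers":0.07},{"dx":0,"dy":0,"dz":-0.03,"turn":0,"fingers":0.06},{"dx":0,"dy":0,"dz":-0.015,"turn":0,"fingers":0.05},{"dx":0,"dy":0,"dz":-0.005,"turn":0,"fingers":0.04},{"dx":0,"dy":0,"dz":0,"turn":0,"fingers":0.02},{"dx":0,"dy":0,"dz":0,"turn":0,"fingers":0.02},{"dx":0,"dy":0,"dz":0,"turn":0,"fingers":0.02}]' --force 80

```text
time_s: 35.72
position: [0.5369, -0.0297, 0.2229]
tcp_rot: [[0.07, 0.998, 0.001], [0.998, -0.07, -0.0], [-0.0, 0.001, -1.0]]
wrist_force: [-0.4, 0.4, -2.6]
gripper_width: 0.0294
grip_force: 79.5
```

Emit:
carry_out --motion '[{"dx":0,"dy":0,"dz":0.005,"turn":0,"fingers":0.02},{"dx":0,"dy":0,"dz":0.005,"turn":0,"fingers":0.02},{"dx":0,"dy":0,"dz":0.005,"turn":0,"fingers":0.02},{"dx":0,"dy":0,"dz":0,"turn":0,"fingers":0.02}]'

```text
time_s: 36.22
position: [0.5371, -0.0296, 0.2382]
tcp_rot: [[0.07, 0.998, 0.001], [0.998, -0.07, -0.0], [0.0, 0.001, -1.0]]
wrist_force: [0.1, -0.3, -4.0]
gripper_width: 0.029
grip_force: 79.4
```

Emit:
carry_out --motion '[{"dx":0,"dy":0,"dz":0.01,"turn":0,"fingers":0.02},{"dx":0,"dy":0,"dz":0.015,"turn":0,"fingers":0.02},{"dx":0,"dy":0,"dz":0.02,"turn":0,"fingers":0.02},{"dx":0,"dy":0,"dz":0.025,"turn":0,"fingers":0.02},{"dx":0,"dy":0,"dz":0.025,"turn":0,"fingers":0.02},{"dx":0,"dy":0,"dz":0.025,"turn":0,"fingers":0.02},{"dx":0,"dy":0,"dz":0.01,"turn":0,"fingers":0.02},{"dx":0,"dy":0,"dz":0,"turn":0,"fingers":0.02}]'

```text
time_s: 37.22
position: [0.5369, -0.0295, 0.3684]
tcp_rot: [[0.07, 0.998, 0.002], [0.998, -0.07, -0.0], [0.0, 0.002, -1.0]]
wrist_force: [-0.1, 0.3, -4.9]
gripper_width: 0.0292
grip_force: 79.8
```

```bash
python3 - <<'E'
from h import *
np.set_printoptions(precision=4,suppress=True)
st=env.read_state(); print(st['time_s'],st['position'],st['gripper_width'],st['joint_positions'])
t=vision.read_camera('top');s=vision.read_camera('side')
for q,z in(('mill',0),('socket',.07)):
    o=[]
    for n,c in(('t',t),('s',s)):
        r=pinpoint(c,q)
        if r: print(q,n,round(r[0]['score'],2),atz(c,r[0]['position'],z)); o.append((c,r[0]['position']))
    if len(o)>1: print('tri',tri(o))
# green top outline in both images
for n,c in(('t',t),('s',s)):
    h=cv2.cvtColor(c['color'],cv2.COLOR_RGB2HSV); u=proj(c,(.475,.285,.07)).astype(int)
    m=((h[...,0]>65)&(h[...,0]<95)&(h[...,1]>90)).astype(np.uint8); k=np.zeros_like(m); k[u[1]-45:u[1]+45,u[0]-45:u[0]+45]=1; m&=k
    print(n,u,m.sum(), cv2.minAreaRect(np.argwhere(m)[:,::-1].astype(np.float32)))
    save(c,n+'11.png')
r=trace(s,'head'); print('head',[(x['score'],x['position']) for x in r[:1]])
E
```

```text
37.225 [ 0.5369 -0.0295  0.3684] 0.029155146522260315 [ 0.3993  0.2981 -0.5013  1.4071  0.1426  1.4704 -0.1671]
mill t 0.59 [0.472  0.2748 0.    ]
mill s 0.73 [0.4736 0.3064 0.    ]
tri [0.4718 0.2679 0.0257]
socket t 0.72 [0.468  0.2981 0.07  ]
socket s 0.78 [0.4784 0.2795 0.07  ]
tri [0.4738 0.3026 0.0558]
t [146 230] 24 ((134.1110076904297, 227.83670043945312), (24.844470977783203, 28.571144104003906), 46.7357063293457)
s [187 142] 2139 ((185.20962524414062, 153.92796325683594), (62.116943359375, 48.04151153564453), 7.594644546508789)
head [(0.97, [225.8, 138.5])]
```

The head came out cleanly: about 4 N of weight and nothing dragging. I'll carry it toward the mill and measure the socket with the wrist camera.

Emit:
carry_out --motion '[{"dx":-0.001,"dy":0.01,"dz":0,"turn":-0.04,"fingers":0.02},{"dx":-0.003,"dy":0.02,"dz":0,"turn":-0.08,"fingers":0.02},{"dx":-0.006,"dy":0.03,"dz":0,"turn":-0.1,"fingers":0.02},{"dx":-0.006,"dy":0.03,"dz":0,"turn":-0.1,"fingers":0.02},{"dx":-0.006,"dy":0.03,"dz":0,"turn":-0.08,"fingers":0.02},{"dx":-0.006,"dy":0.03,"dz":0,"turn":-0.04,"fingers":0.02},{"dx":-0.006,"dy":0.02,"dz":0,"turn":0,"fingers":0.02},{"dx":-0.003,"dy":0.01,"dz":0,"turn":0,"fingers":0.02},{"dx":0,"dy":0,"dz":0,"turn":0,"fingers":0.02},{"dx":0,"dy":0,"dz":0,"turn":0,"fingers":0.02}]'

```text
time_s: 38.83
position: [0.5003, 0.1487, 0.3673]
tcp_rot: [[0.49, 0.872, 0.0], [0.872, -0.49, -0.001], [-0.001, 0.001, -1.0]]
wrist_force: [0.5, -1.1, -5.2]
gripper_width: 0.029
grip_force: 79.7
```

```bash
cat > mill.py <<'E'
from fit import *
np.set_printoptions(precision=4,suppress=True)
def run(names,p0):
    st=env.read_state(); print(st['time_s'],st['position'],np.degrees(np.arctan2(*st['tcp_rot'][1::-1,1])))
    M=[box(-65,65,-65,65,0,70)]
    for n in names:
        c=vision.read_camera(n); save(c,n+'_m%.1f.png'%st['time_s'])
        r=trace(c,'mill')
        if not r: print(n,'none'); continue
        m=r[0]['region'].astype(np.uint8); q=np.argwhere(m); print(n,r[0]['score'],m.sum(),q.min(0),q.max(0))
        m=cv2.morphologyEx(m,cv2.MORPH_CLOSE,np.ones((15,15))).astype(float)
        f=fit([c],[m],M,p0,0.); print('  ',f.x,np.degrees(f.x[2]),f.fun)
        # white socket rim in image: bright low-sat pixels inside mill region hull
        h=cv2.cvtColor(c['color'],cv2.COLOR_RGB2HSV)
        hull=np.zeros(m.shape,np.uint8); cv2.fillConvexPoly(hull,cv2.convexHull(q[:,::-1].astype(np.int32)),1)
        b=((h[...,1]<70)&(h[...,2]>140)&(hull>0)).astype(np.uint8)
        if b.sum()>20:
            rect=cv2.minAreaRect(np.argwhere(b)[:,::-1].astype(np.float32)); print('   rim',b.sum(),rect,atz(c,rect[0],.07))
            P=np.array([atz(c,k,.07)[:2] for k in np.argwhere(b)[:,::-1]])
            rr=cv2.minAreaRect((P*1000).astype(np.float32)); print('   rim world',rr)
        for k in pinpoint(c,'socket')[:1]: print('   socket',k['score'],k['position'],atz(c,k['position'],.07))
E
python3 -c "
from mill import *
run(['wrist','side','top'],(.474,.285,-.5))"
```

```text
38.825 [0.5003 0.1487 0.3673] -29.35282064154625
wrist 0.81 12684 [ 17 126] [132 244]
   [ 0.4724  0.2846 -0.4969] -28.47121632167332 0.022450211298986833
   rim 999 ((182.93414306640625, 74.53875732421875), (118.46217346191406, 106.28522491455078), 86.08174133300781) [0.471  0.2887 0.07  ]
   rim world ((469.795654296875, 285.9184265136719), (129.4056396484375, 133.2826385498047), 61.875389099121094)
   socket 0.57 [187.4, 76.2] [0.4747 0.2844 0.07  ]
side 0.72 2901 [128 153] [182 219]
   [ 0.4723  0.2851 -0.492 ] -28.189141260360973 0.020377375664945352
   rim 150 ((186.41000366210938, 142.12998962402344), (29.981327056884766, 15.980613708496094), 8.13010311126709) [0.4736 0.2875 0.07  ]
   rim world ((473.43536376953125, 288.5950927734375), (72.98844146728516, 71.42568969726562), 61.492095947265625)
   socket 0.8 [185.9, 142.7] [0.472  0.2851 0.07  ]
top 0.46 1630 [192 216] [225 275]
   [ 0.474  0.285 -0.5  ] -28.64788975654116 1.0
   rim 599 ((245.7846221923828, 206.72308349609375), (56.063697814941406, 28.031848907470703), 7.125016689300537) [0.5391 0.0135 0.07  ]
   rim world ((539.3942260742188, 13.903877258300781), (154.76571655273438, 77.29608154296875), 82.33069610595703)
```

```bash
cat > head.py <<'E'
from fit import *
np.set_printoptions(precision=4,suppress=True)
a=np.linspace(0,2*np.pi,49)[:-1]
cyl=np.array([(28*np.cos(t),28*np.sin(t),z) for t in a for z in(45,95)])/1e3
HEAD=[box(-20,20,-20,20,0,45),cyl,box(-15,15,-15,15,95,140)]
st=env.read_state(); R=np.array(st['tcp_rot']); p=np.array(st['position']); yaw=np.arctan2(R[1,1],R[0,1]); z0=p[2]-.2229+.045
for n,rmax in(('wrist',205),('side',None)):
    c=vision.read_camera(n); r=trace(c,'head')
    if not r: print(n,'none'); continue
    m=r[0]['region'].astype(float); q=np.argwhere(m>0); print(n,r[0]['score'],m.sum(),q.min(0),q.max(0))
    if n=='wrist':
        m[rmax:]=0; parts=HEAD[:2]
    else: parts=HEAD; 
    def cost(v):
        o=p+R[:,0]*v[0]+R[:,1]*v[1]; g=render(c,parts,(o[0],o[1],z0+v[2],yaw))
        if n=='wrist': g[rmax:]=0
        return 1-np.minimum(g,m).sum()/np.maximum(g,m).sum()
    for zf in(0,1):
        k=minimize(lambda v:cost((v[0],v[1],v[2] if zf else 0)),(0,0,0),method='Nelder-Mead',options=dict(initial_simplex=[(0,0,0),(.004,0,0),(0,.004,0),(0,0,.004)],xatol=1e-4,fatol=1e-4)); print('  offs toolx,tooly,z mm',k.x*1e3,k.fun)
print(st['time_s'],p,np.degrees(yaw))
E
python3 head.py
```

```text
wrist none
side 0.65 1455.0 [ 62 182] [130 210]
  offs toolx,tooly,z mm [ 2.6218 -0.3412  1.6252] 0.1262697680128233
  offs toolx,tooly,z mm [ 3.4922 -0.4936 -1.0256] 0.1255041013639696
39.275 [0.4997 0.1501 0.3675] -29.233857526275216
```

Emit:
carry_out --motion '[{"dx":-0.002,"dy":0.01,"dz":0,"turn":0.0165,"fingers":0.02},{"dx":-0.005,"dy":0.025,"dz":0,"turn":0,"fingers":0.02},{"dx":-0.006,"dy":0.028,"dz":0,"turn":0,"fingers":0.02},{"dx":-0.006,"dy":0.028,"dz":0,"turn":0,"fingers":0.02},{"dx":-0.005,"dy":0.025,"dz":-0.01,"turn":0,"fingers":0.02},{"dx":-0.004,"dy":0.0172,"dz":-0.02,"turn":0,"fingers":0.02},{"dx":0,"dy":0,"dz":-0.03,"turn":0,"fingers":0.02},{"dx":0,"dy":0,"dz":-0.025,"turn":0,"fingers":0.02},{"dx":0,"dy":0,"dz":-0.015,"turn":0,"fingers":0.02},{"dx":0,"dy":0,"dz":0,"turn":0,"fingers":0.02},{"dx":0,"dy":0,"dz":0,"turn":0,"fingers":0.02}]'

```text
time_s: 40.85
position: [0.4722, 0.2842, 0.2687]
tcp_rot: [[0.474, 0.881, 0.002], [0.881, -0.474, 0.002], [0.002, 0.001, -1.0]]
wrist_force: [-0.2, -0.3, -3.5]
gripper_width: 0.0292
grip_force: 79.5
```

```bash
sed -i "s/rmax in(('wrist',205),('side',None))/rmax in(('side',None),)/" head.py; python3 head.py
```

```text
side 0.95 1045.0 [ 82 170] [139 195]
  offs toolx,tooly,z mm [ 3.9762 -0.3948 -0.1985] 0.13666602689013296
  offs toolx,tooly,z mm [1.8301 0.3987 0.3977] 0.13803301572873217
40.85 [0.4722 0.2842 0.2687] -28.268127950414446
```

Emit:
carry_out --motion '[{"dx":-0.0007,"dy":-0.0012,"dz":-0.008,"turn":0,"fingers":0.02},{"dx":0,"dy":0,"dz":-0.01,"turn":0,"fingers":0.02},{"dx":0,"dy":0,"dz":0,"turn":0,"fingers":0.02}]'

```text
time_s: 41.32
position: [0.4707, 0.2819, 0.2485]
tcp_rot: [[0.474, 0.881, -0.001], [0.881, -0.474, -0.001], [-0.002, -0.001, -1.0]]
wrist_force: [0.6, -0.4, -4.9]
gripper_width: 0.029
grip_force: 79.8
```

Emit:
carry_out --motion '[{"dx":0,"dy":0,"dz":-0.003,"turn":0,"fingers":0.02},{"dx":0,"dy":0,"dz":-0.003,"turn":0,"fingers":0.02},{"dx":0,"dy":0,"dz":0,"turn":0,"fingers":0.02}]'

```text
time_s: 41.7
position: [0.4709, 0.2823, 0.2432]
tcp_rot: [[0.474, 0.881, -0.0], [0.881, -0.474, -0.0], [-0.0, -0.0, -1.0]]
wrist_force: [-0.3, 0.5, -3.8]
gripper_width: 0.0289
grip_force: 79.8
```

Emit:
carry_out --motion '[{"dx":0.0002,"dy":0.0005,"dz":-0.004,"turn":0,"fingers":0.02},{"dx":0,"dy":0,"dz":-0.004,"turn":0,"fingers":0.02},{"dx":0,"dy":0,"dz":0,"turn":0,"fingers":0.02}]'

```text
time_s: 42.08
position: [0.4709, 0.2826, 0.2349]
tcp_rot: [[0.474, 0.881, -0.001], [0.881, -0.474, -0.001], [-0.001, -0.001, -1.0]]
wrist_force: [0.7, 0.2, -5.3]
gripper_width: 0.0295
grip_force: 79.8
```

Emit:
carry_out --motion '[{"dx":0,"dy":0,"dz":-0.005,"turn":0,"fingers":0.02},{"dx":0,"dy":0,"dz":-0.005,"turn":0,"fingers":0.02},{"dx":0,"dy":0,"dz":0,"turn":0,"fingers":0.02}]'

```text
time_s: 42.45
position: [0.4709, 0.2825, 0.2248]
tcp_rot: [[0.474, 0.881, -0.001], [0.881, -0.474, -0.001], [-0.001, -0.001, -1.0]]
wrist_force: [0.5, 1.6, -3.9]
gripper_width: 0.0289
grip_force: 79.8
```

Emit:
carry_out --motion '[{"dx":0.0002,"dy":0.0005,"dz":-0.004,"turn":0,"fingers":0.02},{"dx":0,"dy":0,"dz":-0.005,"turn":0,"fingers":0.02},{"dx":0,"dy":0,"dz":-0.005,"turn":0,"fingers":0.02},{"dx":0,"dy":0,"dz":0,"turn":0,"fingers":0.02}]'

```text
time_s: 42.95
position: [0.471, 0.2829, 0.2108]
tcp_rot: [[0.474, 0.881, -0.001], [0.881, -0.474, -0.001], [-0.001, -0.001, -1.0]]
wrist_force: [-0.0, -0.2, -4.1]
gripper_width: 0.0291
grip_force: 79.8
```

Emit:
carry_out --motion '[{"dx":0,"dy":0,"dz":-0.003,"turn":0,"fingers":0.02},{"dx":0,"dy":0,"dz":-0.003,"turn":0,"fingers":0.02},{"dx":0,"dy":0,"dz":0,"turn":0,"fingers":0.02}]'

```text
time_s: 43.32
position: [0.4712, 0.2831, 0.2052]
tcp_rot: [[0.474, 0.881, -0.001], [0.881, -0.474, -0.0], [-0.001, -0.0, -1.0]]
wrist_force: [-0.0, 1.2, -4.0]
gripper_width: 0.0291
grip_force: 79.8
```

Emit:
carry_out --motion '[{"dx":0,"dy":0,"dz":-0.0015,"turn":0,"fingers":0.02},{"dx":0,"dy":0,"dz":-0.001,"turn":0,"fingers":0.02},{"dx":0,"dy":0,"dz":0,"turn":0,"fingers":0.02}]'

```text
time_s: 43.7
position: [0.4714, 0.2833, 0.203]
tcp_rot: [[0.474, 0.881, 0.0], [0.881, -0.474, 0.0], [0.0, 0.0, -1.0]]
wrist_force: [-0.1, -0.7, -4.6]
gripper_width: 0.0294
grip_force: 80.0
```

Emit:
carry_out --motion '[{"dx":0,"dy":0,"dz":-0.0015,"turn":0,"fingers":0.02},{"dx":0,"dy":0,"dz":0,"turn":0,"fingers":0.02}]'

```text
time_s: 43.95
position: [0.4714, 0.2834, 0.2029]
tcp_rot: [[0.474, 0.881, 0.001], [0.881, -0.474, -0.0], [0.0, 0.001, -1.0]]
wrist_force: [-3.1, -2.0, 5.4]
gripper_width: 0.029
grip_force: 81.0
```

It is seated exactly at the predicted height (0.2029) with the contact force rising. Release and retreat.

Emit:
carry_out --motion '[{"dx":0,"dy":0,"dz":0.0005,"turn":0,"fingers":0.04},{"dx":0,"dy":0,"dz":0,"turn":0,"fingers":0.06},{"dx":0,"dy":0,"dz":0,"turn":0,"fingers":0.07},{"dx":0,"dy":0,"dz":0.02,"turn":0,"fingers":0.07},{"dx":0,"dy":0,"dz":0.03,"turn":0,"fingers":0.07},{"dx":0,"dy":0,"dz":0.04,"turn":0,"fingers":0.07},{"dx":0,"dy":0,"dz":0.04,"turn":0,"fingers":0.07},{"dx":-0.01,"dy":-0.03,"dz":0.03,"turn":0,"fingers":0.07},{"dx":-0.01,"dy":-0.04,"dz":0,"turn":0,"fingers":0.07},{"dx":-0.01,"dy":-0.04,"dz":0,"turn":0,"fingers":0.07},{"dx":0,"dy":0,"dz":0,"turn":0,"fingers":0.07},{"dx":0,"dy":0,"dz":0,"turn":0,"fingers":0.07}]'

```text
time_s: 45.45
position: [0.4414, 0.1739, 0.3621]
tcp_rot: [[0.473, 0.881, 0.001], [0.881, -0.473, 0.001], [0.001, 0.0, -1.0]]
wrist_force: [0.4, 1.1, 0.9]
gripper_width: 0.0701
grip_force: 0.0
```

```bash
python3 - <<'E'
from fit import *
np.set_printoptions(precision=4,suppress=True)
a=np.linspace(0,2*np.pi,49)[:-1]
cyl=np.array([(28*np.cos(t),28*np.sin(t),z) for t in a for z in(45,95)])/1e3
V=[cyl,box(-15,15,-15,15,95,140)]
st=env.read_state(); print(st['time_s'],st['position'],st['wrist_force'])
for n in('side','wrist'):
    c=vision.read_camera(n); r=trace(c,'head')
    if r:
        m=r[0]['region'].astype(float)
        for z in(.020,.025,.03,.04): print(n,z,1-(lambda g:np.minimum(g,m).sum()/np.maximum(g,m).sum())(render(c,V,(.4724,.2848,z,-.494))))
    if n=='side':
        f=red(c,proj(c,(.54,.018,.1)),50); g=render(c,[np.vstack([box(-22,22,0,26,45,88)]),box(-12,12,0,20,88,140)],(.5397,.0166,.012,-.073)); print('fork red px in model',(f*g).sum(),f.sum(),g.sum())
        for k in pinpoint(c,'fork')[:1]: print(k['score'],atz(c,k['position'],.012))
    for q in('jar','bowl'):
        k=pinpoint(c,q); print(q,n,k[0]['position'] if k else None)
E
```

```text
45.45 [0.4414 0.1739 0.3621] [0.3587 1.0777 0.8743]
side 0.02 0.12161700973814993
side 0.025 0.0886584046611375
side 0.03 0.14095381659918482
side 0.04 0.2943118482936382
fork red px in model 318.4980392156863 321.0 725.3607843137254
0.2 [0.4708 0.2808 0.012 ]
jar side [294.4, 161.2]
bowl side [355.5, 303.7]
wrist 0.02 0.031105073730600563
wrist 0.025 0.05563480535831333
wrist 0.03 0.09209439011823073
wrist 0.04 0.16348085688006464
jar wrist [440.7, 8.1]
bowl wrist None
```

```bash
python3 - <<'E'
from fit import *
c=vision.read_camera('side'); f=red(c,proj(c,(.54,.018,.1)),50)
g=render(c,[box(-12,12,0,20,88,140)],(.5397,.0166,.012,-.073))
q=np.argwhere(f>0);k=np.argwhere(g>.5); print(q.min(0),q.max(0),k.min(0),k.max(0))
if abs(q.min(0)-k.min(0)).max()<=8 and abs(q[:,0].min()-k[:,0].min())<=3: print(hand_in())
E
```

```text
[168 220] [193 239] [167 222] [193 235]
the job is handed in; nothing more can be done
None
```

The job is done and handed in at about 45.5 s: the fork stands fully down astride the spring bar with its back at the wall, and the freed head is plugged fully home and upright in the mill socket; the jar and bowl were not touched.

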